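# Park the solder pot

## Robot

A 7-joint arm with a two-finger parallel gripper is mounted at the origin on the work surface. World frame = base frame: x ahead of the robot, y to its left, z up, the work surface at z = 0. Lengths are in m, angles in rad, forces in N, time in s.
With the tool pointing down it reaches from about 0.35 to 0.775 m from the base axis. Payload 3.1 kg.
Tool frame: the origin (TCP) lies midway between the tips of the shut fingers; the grasp point (between the pads) lies 19 mm behind it; x points along the fingers, y is the direction in which the jaws open and shut, and the axes are right-handed (so a half turn about x gives the same grasp; the last joint's range is limited). The gripper opens to 85 mm and grips with 20 to 120 N. Pads are 22 mm wide; open, the fingers measure 114 mm over their backs; the gripper's body (76 mm by 85 mm) begins 54 mm behind the grasp point. The pads swing forward as they close: fully open they stand 13 mm farther back than shut.
Start: joints at [-1.366, 0.311, 0.014, 1.512, -0.004, 1.319, -0.027], TCP at [0.134, 0.533, 0.231] pointing down, gripper open.
Joint ranges: [-2.7, 2.7], [-0.3, 1.91], [-1.27, 1.3], [0.12, 2.57], [-1.44, 4.58], [0.2, 2.03], [-3.05, 3.05]. Speed limits (rad/s): [2.79, 2.79, 3.14, 3.14, 3.14, 3.14, 3.14].

## Interface

Orientations are given as a unit quaternion [x, y, z, w].
In Python, from workcell import bot gives the robot as it stands.
- The arm moves only by the tool apply_moves, never from a script. Its argument "moves" is one flat list of numbers, 4 for each row, row after row: the shift along the world's x, y, z in m, then the turn about the world's z in degrees. In form: [dx, dy, dz, roll, dx, dy, dz, roll, ...]. A call has 1 to 5 rows; each row is the pose to reach, as a shift and turn from the pose commanded when the call began; what a row does not reach only later rows make up. A row lasts 1/12 s, in which the tool goes at most 41.7 mm and 7.16 degrees, less where a joint would pass 70% of its speed; a pose out of reach is approached as far as the arm can. A call with a gripper value outside its range is refused whole. "jaw" is the closure, from 0 (fully open) to 1 (shut), set as the call begins (left out, the last holds). The fingers move at their own pace and stop on an object; the grip force is fixed at half the most. Time passes only in rows, so rows that repeat a pose let the fingers close. It gives the time, the measured TCP pose, the force and the opening at its end, in the units of the state.
- bot.state(): the state, without advancing time (a new reading comes with each control period).
- bot.read_camera(name): name is "scene" or "side" or "wrist"; returns a dict with "img" (400x640x3 uint8, red, green, blue), "fx", "fy", "cx", "cy" (pixels), "xyz" and "orientation" of the camera in the world; the wrist camera has in their place "T_tool_cam" (4x4, takes a point from camera to tool coordinates, whose origin is the TCP and whose axes are the tool frame's). Camera axes: x right, y down, z forward; pixel columns grow to the right and rows downward; lengths in m; the calibration is good to about 2 mm. A picture is of the moment at which its call begins: read the wrist's pose just before it. There is no depth.
- bot.job_done(): hands the job in, once; it reports no verdict.
The state is a dict: "clock": time; "joint_positions": joint angles; "qvel": joint speeds; "joint_efforts": joint torques, N m; "ee_pos": TCP position; "orientation": TCP orientation; "wrist_force": force on the tool from outside, world axes, zero at the start; "torque": the same for the moment, N m; "finger_gap": finger opening in m.
Only numpy, scipy, OpenCV 4.12 (cv2) and the standard library are available. Lean on these libraries where they do the work, as an engineer would, in place of code of your own. Each camera call takes 0.05 s, during which the arm holds its last target.

## Task

Park the solder pot for the night: first take the green flux tin off the white parking ring and stand it upright on the round cork mat. Then slide the pot along the plate, never lifting or tipping it, from the red ring into the white ring until it just touches the metal stop there, gently enough that the stop is not pushed out of its setting. Last, switch the plate off by swinging the switch lever fully over, away from the red mark; leave everything else on the bench where it is.

Things in the scene. Friction and masses are not known exactly. Their poses are not given: they have to be found in the camera images.
- pot: Round steel solder pot, 76 mm diameter, 48 mm high, with a fixed lid, a red lid knob (16 mm diameter, top 70 mm above the underside) and one straight level red stick handle. About 0.35 to 0.7 kg. Origin: centre of its underside, z up; the handle points along the pot's -x. It starts inside the red ring on the plate.
- pot_handle (a point): Point on the pot's handle to grip, 90 mm from the pot's axis along its -x, at mid-height of the handle, 40 mm above the pot's underside. The handle is 14 mm wide and 14 mm high and runs from 50 to 145 mm from the pot's axis.
- flux_tin: Closed green round tin with a bright seam, 54 mm diameter, 36 mm high, 0.14 kg. Origin: centre of its underside, z up. It starts inside the white ring on the plate, where the pot must go.
- cork_mat: Round cork mat fixed on the bench, 110 mm diameter, 4 mm thick; it may lie to the left or the right of the plate. Origin: centre of its underside.
- plate: Flat black preheating plate fixed on the bench, 150 mm (x) by 360 mm (y), 20 mm thick. Origin: centre of its underside, z up. The two marked rings lie on its top, 75 mm either side of the centre along its y.
- hot_ring: Red ring painted on the plate, 100 mm inner and 110 mm outer diameter, flat. Origin: its centre, at the plate's top face. It may be the left or the right one.
- park_ring: White ring painted on the plate, the parking place, same size as the red one. Origin: its centre, at the plate's top face.
- stop_left_face (a point): Metal stop at the plate's +y end: upright aluminium block 50 mm wide, 12 mm thick, top 36 mm above the plate. Point: middle of its flat inner face (it looks along the plate's -y), 20 mm above the plate, axes as the plate's. Held by friction: slides outward if pushed with over about 12 N. Its setting varies: the face is 34 to 47 mm beyond the nearest ring's centre.
- stop_right_face (a point): The same kind of stop at the plate's -y end; its face looks along the plate's +y.
- switch_box: White box fixed on the bench, 110 mm (x) by 90 mm (y), 45 mm high, with the switch lever on its top; it lies on the other side of the plate from the mat. Origin: centre of its underside. Its -x side carries a red mark and lamp (on), its +x side a black mark (off).
- switch (a joint): Angle of the switch lever: 0 leans fully to the box's -x side (red mark, on), 1.0 rad leans fully to its +x side (off). It starts near 0 and stays where it is left; it moves with about 1 N at the tip.
- switch_tip (a point): Centre of the black ball, 26 mm diameter, at the lever's tip. The lever is 80 mm long and turns about an axis along the box's y that stands over the box's centre, 67 mm above the bench, so the ball goes from 38 mm before to 38 mm beyond the box's centre along its x, 137 to 147 mm above the bench.
- circuit_board: Green circuit board lying near the robot, 80 by 110 mm, about 13 mm high. Leave alone. Origin: centre of its underside.
- solder_spool: Blue spool of solder standing on its end, 60 mm diameter, 40 mm high. Leave alone. Origin: centre of its underside.
- red_tin: Red tin with a black seam, 54 mm diameter, 36 mm high. Leave alone. Origin: centre of its underside.
- cleaner_bottle: Blue bottle with a white cap, 48 mm diameter, 130 mm high, beside the plate. Leave alone. Origin: centre of its underside.
- screwdriver: Screwdriver with a yellow handle lying near the robot, about 200 mm long. Leave alone. Origin: centre of its underside.
There are look-alikes about, which are no part of the job. Of the things like the flux_tin, leave any that is orange; of the rest the larger one is meant.

How it is judged:
By the outcome, as a careful person would: the job done as asked, in the order asked, and still so for the second after the job is handed in, with the robot touching nothing.
It also fails if it takes over 61 s, if anything falls off the work surface, if the arm or the gripper's body presses on something with over 40 N, if the wrist force passes 120 N, or if a joint passes its speed limit or range.

## Working session

There is one attempt and no reset: what is moved stays moved. The work goes in short steps, Python scripts to look and compute and a tool call to move; the robot and the scene stay as the last step left them, time stands still between calls to the robot, and variables do not carry over. Pictures are saved under pics/ and viewed, and the job is handed in when it is done.

Besides the shell and the picture viewer there is one more tool, called after "Call:" in YAML: its name, and indented under it one key for each argument. apply_moves: Moves the arm, as the interface text tells. Its arguments: {"type":"object","properties":{"moves":{"type":"array"},"jaw":{"type":"number"}},"required":["moves"]}

```bash
ls; mkdir -p pics
cat > h.py <<'E'
import numpy as np,cv2
from scipy.spatial.transform import Rotation as R
from workcell import bot
def grab(n,f):
    s=bot.state(); c=bot.read_camera(n); cv2.imwrite('pics/'+f,c['img'][:,:,::-1])
    np.savez('pics/'+f[:-4]+'.npz',**{k:v for k,v in c.items()},ee=s['ee_pos'],eo=s['orientation'])
    return s,c
def cam(f):
    c=dict(np.load('pics/'+f+'.npz'))
    if 'xyz' in c: return c,R.from_quat(c['orientation']).as_matrix(),c['xyz']
    T=c['T_tool_cam']; Rt=R.from_quat(c['eo']).as_matrix()
    return c,Rt@T[:3,:3],Rt@T[:3,3]+c['ee']
def ray(f,u,v,z):
    c,Rm,o=cam(f); d=Rm@np.array([(u-c['cx'])/c['fx'],(v-c['cy'])/c['fy'],1]); return o+d*(z-o[2])/d[2]
def proj(f,p):
    c,Rm,o=cam(f); q=Rm.T@(np.array(p)-o); return np.array([c['fx']*q[0]/q[2]+c['cx'],c['fy']*q[1]/q[2]+c['cy']])
E
python3 - <<'E'
from h import *
for n in ['scene','side','wrist']:
    s,c=grab(n,n+'0.png')
    print(n,c['fx'],c['fy'],c['cx'],c['cy'],c.get('xyz'),c.get('orientation'),c.get('T_tool_cam'))
print(s)
E
```

```text
pics
scene 384.28907013859634 384.28907013859634 321.31680570314694 204.45113606947265 [1.02770078 0.33042197 0.77232454] [ 0.41480615  0.83873635 -0.31264681 -0.16342941] None
side 516.3079111236542 516.3079111236542 314.96996379139824 199.6353970109255 [ 0.03711087 -0.96794298  0.83048675] [ 0.85277324 -0.21422546  0.12169329 -0.4605171 ] None
wrist 294.07486407807875 294.07486407807875 318.8791080181121 200.74240313523217 None None [[ 7.44852779e-04 -2.70707539e-01  9.62661349e-01 -1.42106295e-01]
 [ 9.99999593e-01 -2.88714263e-04 -8.54931596e-04  5.27961052e-04]
 [ 5.09370491e-04  9.62661594e-01  2.70707214e-01 -6.90698018e-02]
 [ 0.00000000e+00  0.00000000e+00  0.00000000e+00  1.00000000e+00]]
{'clock': 0.1, 'joint_positions': array([-1.36568166,  0.31165737,  0.01398594,  1.51292797, -0.00443993,
        1.31921461, -0.02718519]), 'qvel': array([-0.00115858, -0.00145084, -0.00065216, -0.00604592,  0.00130623,
       -0.00023002,  0.00135008]), 'joint_efforts': array([ 5.27316879e-04, -3.80852687e+01,  1.46490829e-01, -2.31242949e+01,
        1.22624153e-02,  8.00107489e-03, -1.08619940e-06]), 'ee_pos': array([0.13417938, 0.53268654, 0.23031066]), 'orientation': array([ 0.08624435,  0.70180978, -0.08777553,  0.70165547]), 'wrist_force': array([-0.35547756,  0.50004063,  0.21325754]), 'torque': array([-0.06813836, -0.02764334,  0.01738568]), 'finger_gap': 0.08537860242296076}
```

View pics/scene0.png

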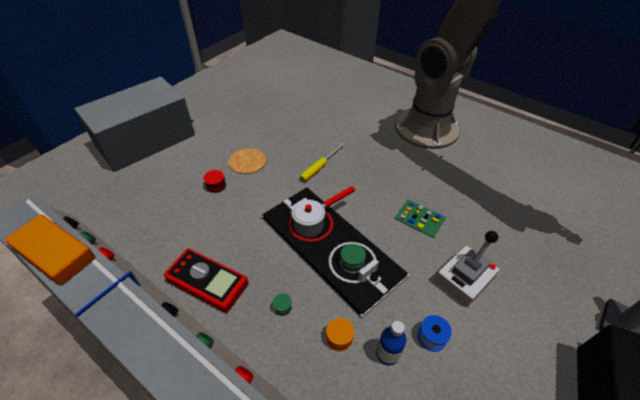

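View pics/side0.png

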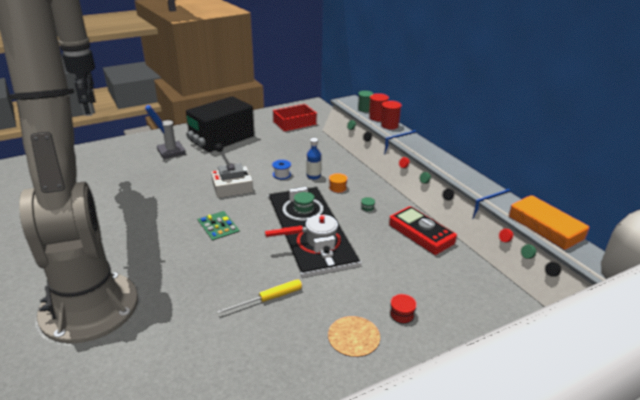

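View pics/wrist0.png

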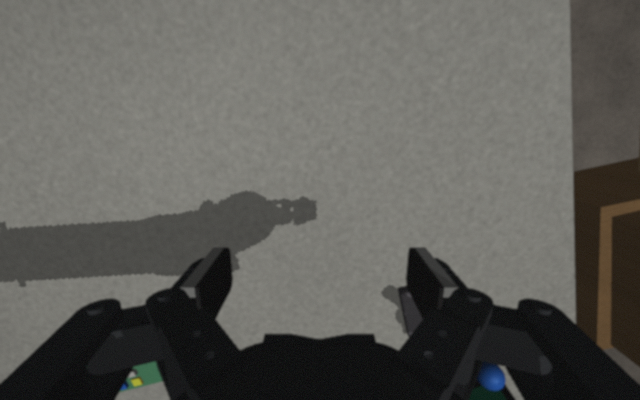

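The scene view shows the pot at (308,218), the green tin in the white ring at (353,258), the mat at (247,161), the switch at (468,268) and the small green look-alike at (282,304). I'll zoom in to measure them.

Run:
```python
import cv2
a=cv2.imread('pics/scene0.png');b=cv2.imread('pics/side0.png')
cv2.imwrite('pics/z1.png',cv2.resize(a[180:320,250:420],None,fx=4.5,fy=4.2857,interpolation=cv2.INTER_CUBIC)[:600])
cv2.imwrite('pics/z2.png',cv2.resize(b[130:280,205:365],None,fx=4,fy=4,interpolation=cv2.INTER_CUBIC))
cv2.imwrite('pics/z3.png',cv2.resize(a[220:310,420:520],None,fx=6,fy=6,interpolation=cv2.INTER_CUBIC))
```

```text
(no output)
```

View pics/z1.png

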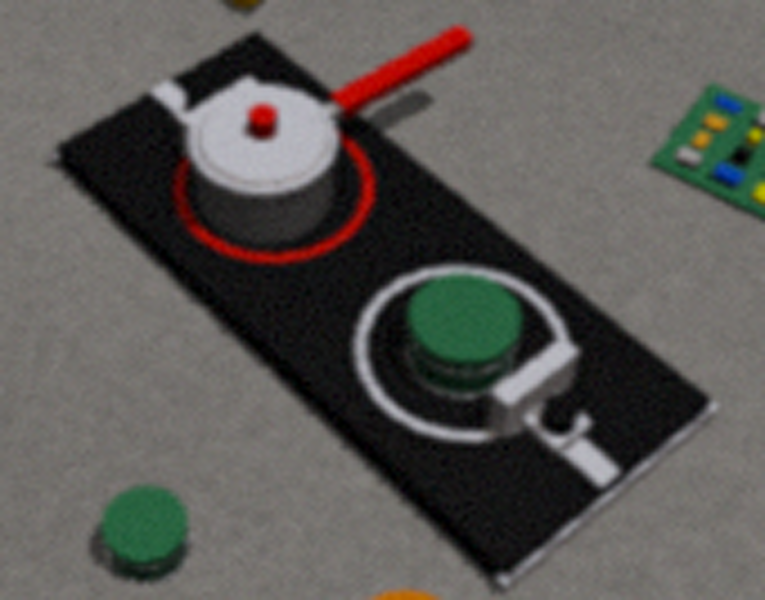

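View pics/z2.png

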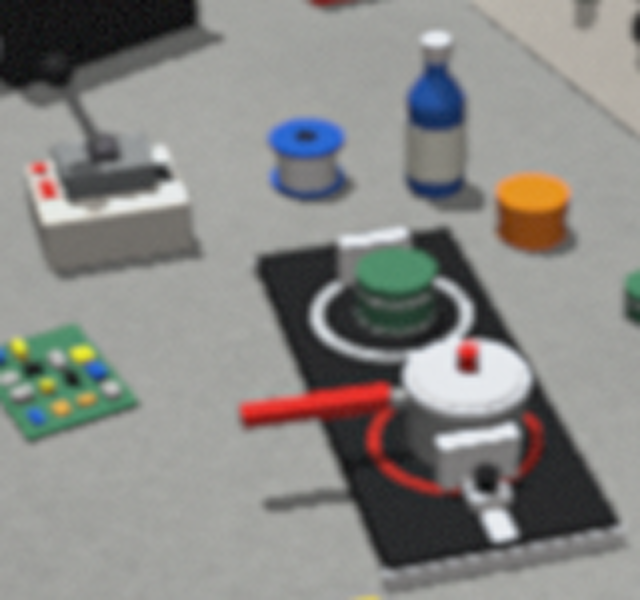

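View pics/z3.png

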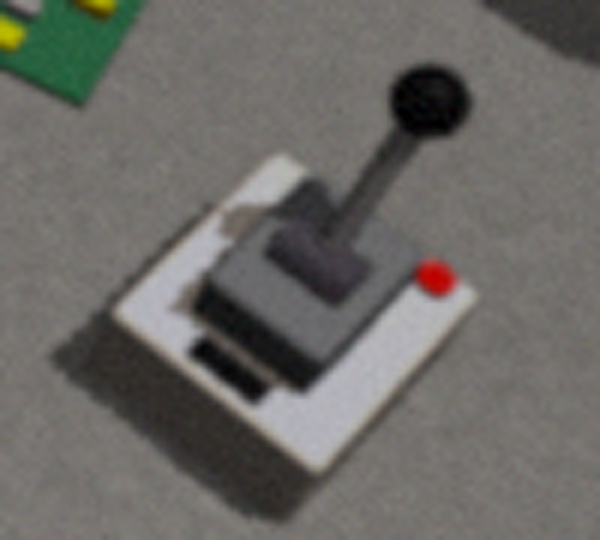

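Run:
```python
from h import *
np.set_printoptions(precision=4,suppress=True)
def z1(u,v,z): return ray('scene0',250+u/4.5,180+v/4.2857,z)
def z2(u,v,z): return ray('side0',205+u/4,130+v/4,z)
def z3(u,v,z): return ray('scene0',420+u/6,220+v/6,z)
P=np.array([z1(258,35,.02),z1(712,405,.02),z1(503,578,.02),z1(60,152,.02)])
print('plate scene',P,P.mean(0)); 
P2=np.array([z2(258,258,.02),z2(447,230,.02),z2(618,525,.02),z2(385,570,.02)])
print('plate side',P2,P2.mean(0))
for Q in (P,): print(np.linalg.norm(Q[0]-Q[1]),np.linalg.norm(Q[1]-Q[2]),Q[1]-Q[0],Q[2]-Q[1])
print('white ring',z1(464,352,.02),z2(392,314,.02)); print('red ring',z1(274,185,.02),z2(455,430,.02))
print('tin top',z1(465,320,.056),z2(396,270,.056))
print('knob top',z1(262,112,.09),z2(468,348,.09)); print('handle end',z1(460,38,.06),z2(247,412,.06))
print('lid',z1(263,138,.068),z2(467,376,.068))
print('stop top edge inner', z1(497,388,.056),z1(566,342,.056),'outer',z1(512,405,.056),z1(579,355,.056)); print('side',z2(340,238,.056),z2(407,230,.056))
print('mat',ray('scene0',247,161,.004),ray('side0',354,336,.004))
print('ball',z3(430,100,.137),z2(55,68,.137)); print('box corners',z3(113,312,.045),z3(283,155,.045),z3(478,297,.045),z3(318,470,.045))
print('small green',z1(147,525,.03),'orange',ray('scene0',341,328,.036),'bottle',ray('scene0',390,358,.0),'redtin',ray('scene0',214,179,.036))
```

```text
plate scene [[ 0.4697 -0.1243  0.02  ]
 [ 0.541   0.2225  0.02  ]
 [ 0.6861  0.1922  0.02  ]
 [ 0.6131 -0.1529  0.02  ]] [0.5775 0.0344 0.02  ]
plate side [[ 0.5335  0.2056  0.02  ]
 [ 0.6742  0.1758  0.02  ]
 [ 0.6028 -0.1712  0.02  ]
 [ 0.4587 -0.1417  0.02  ]] [0.5673 0.0171 0.02  ]
0.3541208609011919 0.14826964495633402 [ 0.0713  0.3469 -0.    ] [ 0.1451 -0.0304  0.    ]
white ring [0.5897 0.1056 0.02  ] [0.5865 0.0957 0.02  ]
red ring [ 0.5589 -0.0422  0.02  ] [ 0.561  -0.0418  0.02  ]
tin top [0.5941 0.1058 0.056 ] [0.5895 0.0953 0.056 ]
knob top [ 0.5661 -0.044   0.09  ] [ 0.5636 -0.0518  0.09  ]
handle end [ 0.4307 -0.0078  0.06  ] [ 0.4298 -0.0113  0.06  ]
lid [ 0.566  -0.0437  0.068 ] [ 0.5637 -0.0511  0.068 ]
stop top edge inner [0.6187 0.1408 0.056 ] [0.575  0.1527 0.056 ] outer [0.6226 0.1519 0.056 ] [0.5779 0.1618 0.056 ]
side [0.5736 0.1506 0.056 ] [0.6206 0.1382 0.056 ]
mat [ 0.4801 -0.3428  0.004 ] [ 0.473  -0.3542  0.004 ]
ball [0.4313 0.3332 0.137 ] [0.4372 0.3383 0.137 ]
box corners [0.5105 0.2765 0.045 ] [0.4058 0.298  0.045 ] [0.4222 0.3809 0.045 ] [0.5252 0.3614 0.045 ]
small green [0.7686 0.047  0.03  ] orange [0.742  0.1774 0.036 ] bottle [0.7194 0.2829 0.    ] redtin [ 0.609  -0.3342  0.036 ]
```

Run:
```python
from h import *
np.set_printoptions(precision=4,suppress=True)
s=bot.state(); print(R.from_quat(s['orientation']).as_matrix()); c,Rm,o=cam('wrist0'); print(o,Rm)
```

```text
[[-0.0003  0.2441  0.9697]
 [-0.0018  0.9697 -0.2441]
 [-1.     -0.0018  0.0001]]
[0.0674 0.5504 0.3724] [[ 0.2447  0.9336  0.2618]
 [ 0.9696 -0.2348 -0.069 ]
 [-0.0029  0.2708 -0.9626]]
```

Call:
apply_moves:
  moves: [0.026, -0.032, 0.003, -5.2, 0.052, -0.064, 0.006, -10.4, 0.078, -0.096, 0.009, -15.6, 0.104, -0.128, 0.012, -20.8, 0.13, -0.16, 0.015, -26]
  jaw: 0

```text
clock: 0.57
ee_pos: [0.2651, 0.3715, 0.2462]
orientation: [0.244, 0.664, -0.244, 0.664]
wrist_force: [0.5, -0.3, -0.4]
finger_gap: 0.0853
```

Call:
apply_moves:
  moves: [0.026, -0.032, 0.003, -5.2, 0.052, -0.064, 0.006, -10.4, 0.078, -0.096, 0.009, -15.6, 0.104, -0.128, 0.012, -20.8, 0.13, -0.16, 0.015, -26]

```text
clock: 0.98
ee_pos: [0.3949, 0.2115, 0.2614]
orientation: [0.387, 0.592, -0.387, 0.592]
wrist_force: [0.1, 1.4, -0.7]
finger_gap: 0.0857
```

Call:
apply_moves:
  moves: [0.026, -0.032, 0.003, -5.2, 0.052, -0.064, 0.006, -10.4, 0.078, -0.096, 0.009, -15.6, 0.104, -0.128, 0.012, -20.8, 0.13, -0.16, 0.015, -26]

```text
clock: 1.4
ee_pos: [0.525, 0.0519, 0.2764]
orientation: [0.51, 0.49, -0.51, 0.489]
wrist_force: [0.4, -0.1, 0.6]
finger_gap: 0.0856
```

Call:
apply_moves:
  moves: [0.026, -0.032, 0.003, -5.2, 0.052, -0.064, 0.006, -9.5, 0.052, -0.064, 0.006, -9.5]

```text
clock: 1.65
ee_pos: [0.579, -0.0213, 0.2813]
orientation: [-0.55, -0.439, 0.553, -0.446]
wrist_force: [-0.1, -0.8, -0.3]
finger_gap: 0.0855
```

Run:
```python
from h import *
np.set_printoptions(precision=4,suppress=True)
s,c=grab('wrist','wrist1.png');print(s); print(R.from_quat(s['orientation']).as_matrix())
```

```text
{'clock': 1.65, 'joint_positions': array([-0.4678,  0.401 ,  0.6909,  1.3528, -0.2429,  1.4726, -0.0123]), 'qvel': array([-0.0735, -0.0693, -0.0678,  0.0743, -0.0096,  0.0573, -0.0064]), 'joint_efforts': array([ -2.7313, -35.1422,   3.3698, -24.0679,  -0.8278,  -0.0618,
         0.0516]), 'ee_pos': array([ 0.579 , -0.0213,  0.2813]), 'orientation': array([-0.5497, -0.4393,  0.5534, -0.4456]), 'wrist_force': array([-0.1137, -0.758 , -0.2569]), 'torque': array([-0.0933,  0.0066,  0.0043]), 'finger_gap': 0.0854862547090422}
[[ 0.0014  0.9762 -0.217 ]
 [-0.0101 -0.2169 -0.9761]
 [-0.9999  0.0036  0.0096]]
```

View pics/wrist1.png

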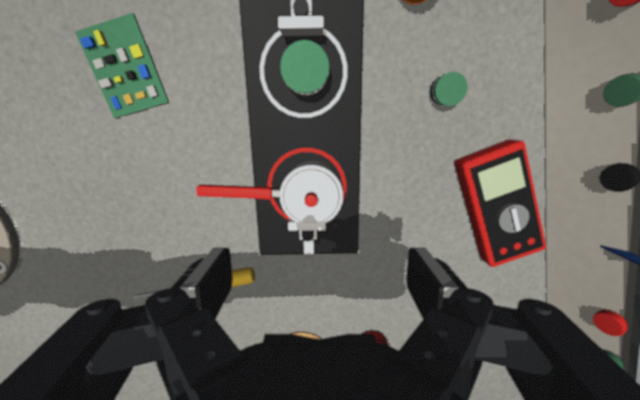

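The wrist view shows the tin at (304,67) in the white ring, the stop at (300,22) and the pot knob at (311,200). The arm was still settling, so I'll retake it.

Run:
```python
from h import *
np.set_printoptions(precision=4,suppress=True)
s,c=grab('wrist','wrist2.png');s,c=grab('wrist','wrist2.png');print(s['qvel'],s['ee_pos'],s['clock']); print(R.from_quat(s['orientation']).as_matrix())
a=c['img'][:,:,::-1]
cv2.imwrite('pics/z4.png',cv2.resize(a[0:260,190:375],None,fx=4,fy=4,interpolation=cv2.INTER_CUBIC)[:600])
cv2.imwrite('pics/z5.png',cv2.resize(a[130:260,190:375],None,fx=4,fy=4,interpolation=cv2.INTER_CUBIC)[:600])
```

```text
[-0.0513 -0.0346 -0.053   0.0277 -0.0177  0.009  -0.0004] [ 0.5765 -0.0132  0.2814] 1.75
[[-0.0017  0.9785 -0.2061]
 [-0.0018 -0.2061 -0.9785]
 [-1.     -0.0013  0.0021]]
```

View pics/z4.png

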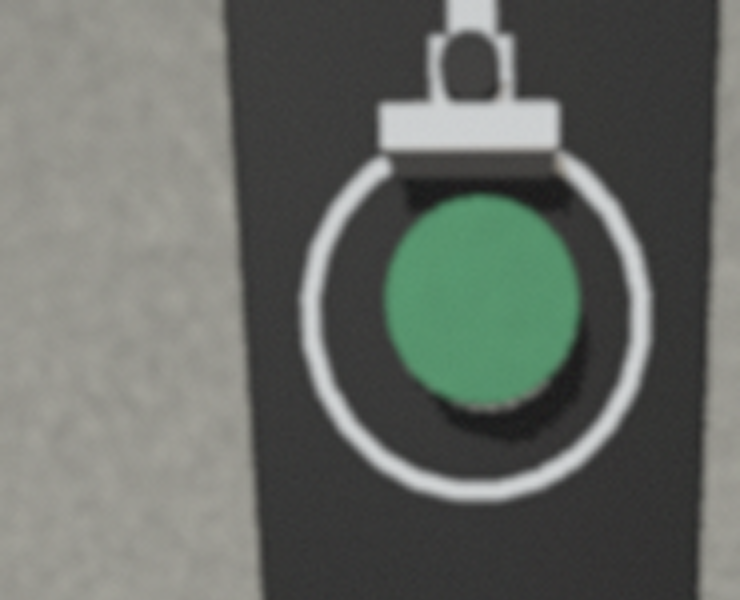

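View pics/z5.png

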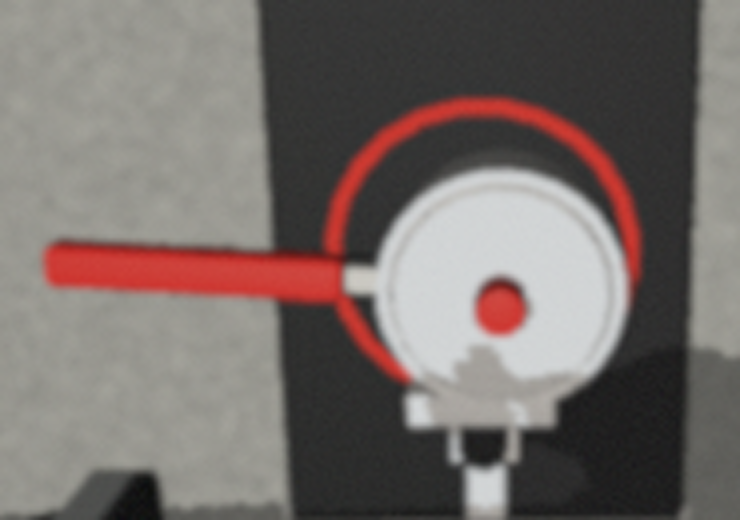

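```bash
cat > m.py <<'E'
from h import *
np.set_printoptions(precision=4,suppress=True)
def circ(P):
    A=np.c_[2*P[:,:2],np.ones(len(P))];x=np.linalg.lstsq(A,(P[:,:2]**2).sum(1),rcond=None)[0]
    return x[:2],np.sqrt(x[2]+x[0]**2+x[1]**2)
def blob(f,lo,hi,z,roi,outer=True):
    im=cv2.imread('pics/'+f+'.png'); hsv=cv2.cvtColor(im,cv2.COLOR_BGR2HSV)
    m=cv2.inRange(hsv,lo,hi); k=np.zeros_like(m); x0,y0,x1,y1=roi; k[y0:y1,x0:x1]=m[y0:y1,x0:x1]
    cs,_=cv2.findContours(k,cv2.RETR_EXTERNAL,cv2.CHAIN_APPROX_NONE); c=max(cs,key=cv2.contourArea)[:,0]
    W=np.array([ray(f,u,v,z) for u,v in c]); 
    p,r=circ(W)
    for _ in range(5):
        d=abs(np.hypot(*(W[:,:2]-p).T)-r); g=d<max(.0012,np.median(d)*2); p,r=circ(W[g])
    return p,r,c
E
python3 - <<'E'
from m import *
for i in range(2): s,c=grab('wrist','wrist3.png')
print(s['qvel'],s['ee_pos'],s['clock'])
f='wrist3'
print('tin',blob(f,(40,60,60),(90,255,255),.056,(270,20,340,110))[:2])
print('white',blob(f,(0,0,150),(180,50,255),.02,(250,45,365,135))[:2])
print('red',blob(f,(0,120,90),(10,255,255),.02,(270,140,355,185))[:2])
print('knob',blob(f,(0,120,90),(10,255,255),.09,(300,190,325,215))[:2])
print('lid',blob(f,(0,0,120),(180,60,255),.068,(280,150,355,225))[:2])
a=cv2.imread('pics/wrist3.png')
cv2.imwrite('pics/z6.png',cv2.resize(a[0:140,230:375],None,fx=4,fy=4,interpolation=cv2.INTER_CUBIC))
cv2.imwrite('pics/z7.png',cv2.resize(a[130:260,190:375],None,fx=4,fy=4,interpolation=cv2.INTER_CUBIC))
E
```

```text
[-0.0244 -0.0168 -0.0159  0.0063  0.0015 -0.0009 -0.001 ] [ 0.5758 -0.0093  0.2817] 1.85
tin (array([0.5897, 0.103 ]), np.float64(0.028119771152343986))
white (array([0.5865, 0.1025]), np.float64(0.05277603087878187))
red (array([ 0.557 , -0.0417]), np.float64(0.050994424415683845))
knob (array([ 0.5644, -0.0433]), np.float64(0.0065528638523516805))
lid (array([ 0.5635, -0.0456]), np.float64(0.039656090600581374))
```

View pics/z6.png

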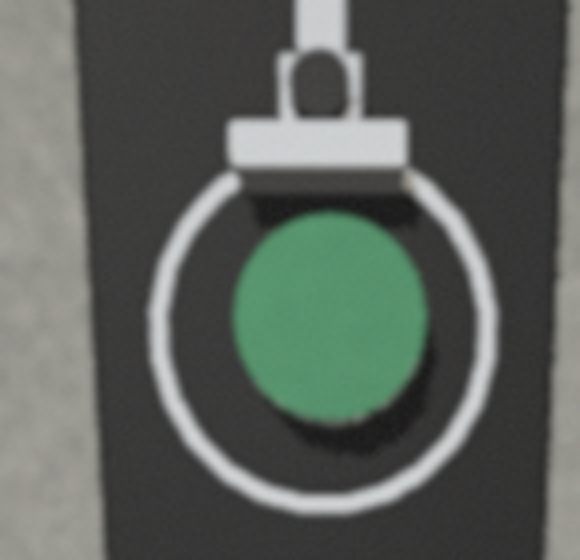

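View pics/z7.png

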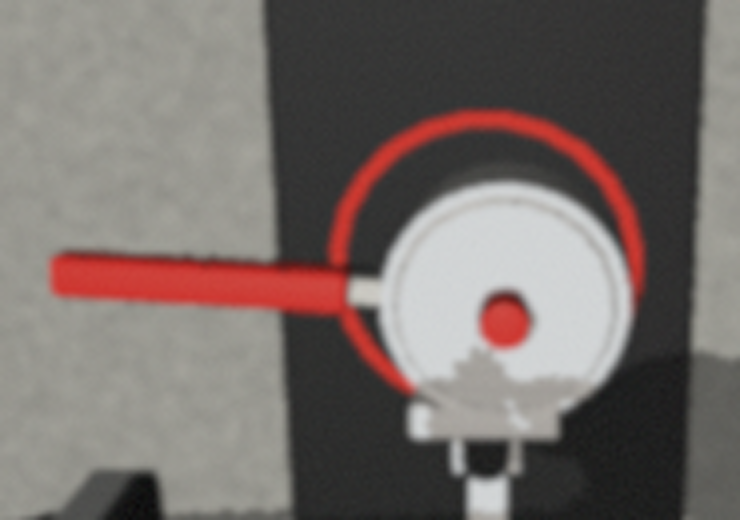

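Call:
apply_moves:
  moves: [0.005, 0.038, 0, 0, 0.009, 0.076, 0, 0, 0.0135, 0.114, 0, 0, 0.0135, 0.114, -0.04, 0, 0.0135, 0.114, -0.08, 0]

```text
clock: 2.32
ee_pos: [0.5911, 0.1108, 0.204]
orientation: [0.548, 0.45, -0.542, 0.45]
wrist_force: [0.4, -1.6, -1.2]
finger_gap: 0.0856
```

Call:
apply_moves:
  moves: [0, 0, -0.03, 0, 0, 0, -0.06, 0, 0, 0, -0.06, 0, 0, 0, -0.06, 0]

```text
clock: 2.65
ee_pos: [0.5879, 0.1054, 0.1414]
orientation: [-0.547, -0.449, 0.548, -0.447]
wrist_force: [0.3, -0.6, 1.4]
finger_gap: 0.0855
```

Run:
```python
from m import *
for i in range(1): s,c=grab('wrist','wrist4.png')
print(s['qvel'],s['ee_pos'],s['clock'])
c,Rm,o=cam('wrist4'); print(proj('wrist4',[s['ee_pos'][0],s['ee_pos'][1],.056]))
f='wrist3'
for u,v in [(227,168),(408,168)]: print('stop top',ray(f,230+u/4,v/4,.056))
for u,v in [(242,192),(405,192)]: print('stop bot',ray(f,230+u/4,v/4,.02))
print('handle',ray(f,190+52/4,130+275/4,.067),ray(f,190+345/4,130+291/4,.067))
```

```text
[ 0.0096 -0.0362  0.0326 -0.0828  0.0029 -0.0009 -0.0008] [0.5879 0.1054 0.1414] 2.65
[319.88  206.638]
stop top [0.5698 0.1467 0.056 ]
stop top [0.6198 0.1365 0.056 ]
stop bot [0.5709 0.1479 0.02  ]
stop bot [0.6206 0.1377 0.02  ]
handle [ 0.4262 -0.0081  0.067 ] [ 0.5154 -0.0316  0.067 ]
```

View pics/wrist4.png

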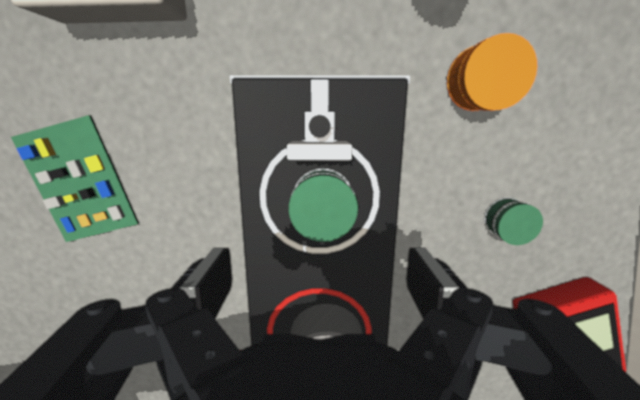

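The tin is at (323,208), against a projected TCP axis of (320,207), so it is centred. I'll descend and grip.

Call:
apply_moves:
  moves: [0.001, 0, -0.035, 0, 0.001, 0, -0.07, 0, 0.001, 0, -0.095, 0, 0.001, 0, -0.108, 0, 0.001, 0, -0.108, 0]

```text
clock: 3.12
ee_pos: [0.5901, 0.104, 0.0335]
orientation: [-0.547, -0.447, 0.548, -0.447]
wrist_force: [-0.7, 0.9, -0.3]
finger_gap: 0.0855
```

Call:
apply_moves:
  moves: [0, 0, 0, 0, 0, 0, 0, 0, 0, 0, 0, 0, 0, 0, 0, 0, 0, 0, 0, 0]
  jaw: 1

```text
clock: 3.53
ee_pos: [0.5935, 0.1036, 0.0376]
orientation: [0.55, 0.446, -0.546, 0.448]
wrist_force: [-0.7, -0.9, 6.9]
finger_gap: 0.052
```

Call:
apply_moves:
  moves: [0, 0, 0, 0, 0, 0, 0, 0, 0, 0, 0, 0]

```text
clock: 3.78
ee_pos: [0.5935, 0.1036, 0.0376]
orientation: [0.55, 0.446, -0.546, 0.448]
wrist_force: [0.0, -0.0, 6.1]
finger_gap: 0.0517
```

Call:
apply_moves:
  moves: [0, 0, 0.025, 0, 0, 0, 0.06, 0, 0, 0, 0.1, 0, 0, 0, 0.14, 0, 0, 0, 0.165, 0]

```text
clock: 4.2
ee_pos: [0.5929, 0.103, 0.205]
orientation: [0.551, 0.445, -0.546, 0.448]
wrist_force: [0.9, 0.5, -1.3]
finger_gap: 0.0515
```

Call:
apply_moves:
  moves: [-0.01, -0.036, 0, 0, -0.02, -0.074, 0, 0, -0.03, -0.112, 0, 0, -0.04, -0.15, 0, 0, -0.05, -0.188, 0, 0]

```text
clock: 4.62
ee_pos: [0.5403, -0.0864, 0.2005]
orientation: [0.549, 0.446, -0.547, 0.447]
wrist_force: [0.9, 0.9, -1.7]
finger_gap: 0.0518
```

Call:
apply_moves:
  moves: [-0.01, -0.038, 0, 0, -0.02, -0.076, 0, 0, -0.03, -0.114, 0, 0, -0.04, -0.152, 0, 0, -0.05, -0.19, 0, 0]

```text
clock: 5.03
ee_pos: [0.4903, -0.2765, 0.2004]
orientation: [0.549, 0.446, -0.548, 0.447]
wrist_force: [0.7, -0.6, -1.4]
finger_gap: 0.0519
```

Call:
apply_moves:
  moves: [-0.008, -0.03, 0, 0, -0.016, -0.06, 0, 0, -0.018, -0.072, 0, 0, -0.018, -0.072, 0, 0, -0.018, -0.072, 0, 0]

```text
clock: 5.45
ee_pos: [0.4725, -0.3474, 0.2]
orientation: [0.549, 0.446, -0.548, 0.446]
wrist_force: [1.1, 0.4, -1.6]
finger_gap: 0.052
```

Run:
```python
from m import *
for i in range(2): s,c=grab('wrist','wrist5.png')
print(s['qvel'],s['ee_pos'],s['clock'],s['finger_gap'],s['wrist_force'])
for i in range(1): s,c=grab('side','side5.png')
```

```text
[-0.0288 -0.0002 -0.0239  0.0046 -0.0008  0.0004  0.0024] [ 0.4735 -0.3456  0.1997] 5.5 0.05178304137072097 [ 0.8449  0.2766 -1.6029]
```

View pics/wrist5.png

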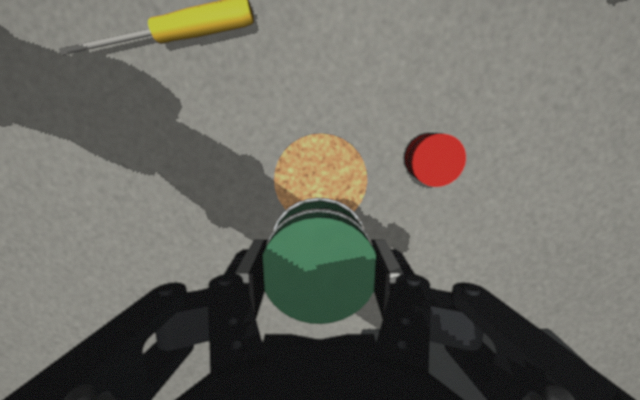

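View pics/side5.png

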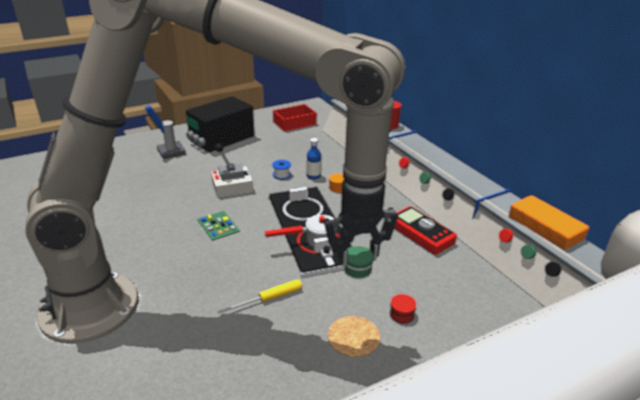

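The tin is held level, and the mat is visible above it at about columns 275–368 with its top at row 133.

Run:
```python
from m import *
from scipy.optimize import least_squares
f='wrist5'
im=cv2.imread('pics/wrist5.png');hsv=cv2.cvtColor(im,cv2.COLOR_BGR2HSV)
m=cv2.inRange(hsv,(8,70,60),(25,255,255));m[195:]=0;m[:120]=0;m[:,:260]=0;m[:,385:]=0
cs,_=cv2.findContours(m,cv2.RETR_EXTERNAL,cv2.CHAIN_APPROX_NONE);c=max(cs,key=cv2.contourArea)[:,0]
c=c[c[:,1]<190]
W=np.array([ray(f,u,v,.004)[:2] for u,v in c])
p,r=circ(W);print(p,r)
q=least_squares(lambda q:np.hypot(*(W-q).T)-.0555,p).x;print(q)
print(bot.state()['ee_pos'])
ee=bot.state()['ee_pos']
print('tin',blob(f,(60,60,60),(90,255,255),ee[2]+.019,(255,215,385,330))[:2])
```

```text
[ 0.4744 -0.3473] 0.054025199925542125
[ 0.474  -0.3491]
[ 0.4741 -0.3445  0.1994]
tin (array([ 0.473, -0.346]), np.float64(0.027332331435901948))
```

Call:
apply_moves:
  moves: [0, -0.003, -0.04, 0, 0, -0.003, -0.08, 0, 0, -0.003, -0.12, 0, 0, -0.003, -0.15, 0, 0, -0.003, -0.165, 0]

```text
clock: 6.02
ee_pos: [0.4716, -0.3448, 0.0296]
orientation: [-0.547, -0.451, 0.548, -0.445]
wrist_force: [0.1, 0.7, -2.0]
finger_gap: 0.0522
```

Call:
apply_moves:
  moves: [0, 0, -0.005, 0, 0, 0, -0.01, 0, 0, 0, -0.012, 0, 0, 0, -0.012, 0]

```text
clock: 6.35
ee_pos: [0.474, -0.3499, 0.0234]
orientation: [0.548, 0.446, -0.548, 0.448]
wrist_force: [-0.3, -0.1, -2.4]
finger_gap: 0.052
```

Call:
apply_moves:
  moves: [0, 0, -0.002, 0, 0, 0, -0.003, 0, 0, 0, -0.003, 0]

```text
clock: 6.6
ee_pos: [0.4741, -0.3506, 0.0216]
orientation: [0.549, 0.446, -0.548, 0.448]
wrist_force: [-0.8, 1.4, 3.7]
finger_gap: 0.0519
```

Contact at 3.7 N. Releasing.

Call:
apply_moves:
  moves: [0, 0, 0, 0, 0, 0, 0, 0, 0, 0, 0, 0, 0, 0, 0, 0, 0, 0, 0, 0]
  jaw: 0

```text
clock: 7.02
ee_pos: [0.4728, -0.3497, 0.0193]
orientation: [0.548, 0.447, -0.548, 0.447]
wrist_force: [0.2, 0.2, 0.4]
finger_gap: 0.0852
```

Call:
apply_moves:
  moves: [0, 0, 0.02, 0, 0, 0, 0.05, 0, 0, 0, 0.09, 0, 0, 0, 0.13, 0, 0, 0, 0.17, 0]

```text
clock: 7.43
ee_pos: [0.4723, -0.3494, 0.1908]
orientation: [-0.548, -0.447, 0.548, -0.446]
wrist_force: [1.2, -0.5, 0.8]
finger_gap: 0.0852
```

Run:
```python
from m import *
for i in range(1): s,c=grab('wrist','wrist6.png')
print(s['qvel'],s['ee_pos'],s['clock'],s['finger_gap'],s['joint_positions'])
f='wrist6'
print('tin',blob(f,(60,60,60),(90,255,255),.040,(230,100,400,330))[:2])
```

```text
[-0.0959 -0.3851  0.1855 -0.708   0.2876  0.9835 -0.2396] [ 0.4723 -0.3494  0.1908] 7.4333 0.08522760209965277 [ 0.1017  0.4859  0.7477  1.4904 -0.3356  1.2978  0.679 ]
tin (array([ 0.4733, -0.3511]), np.float64(0.026689374583883062))
```

View pics/wrist6.png

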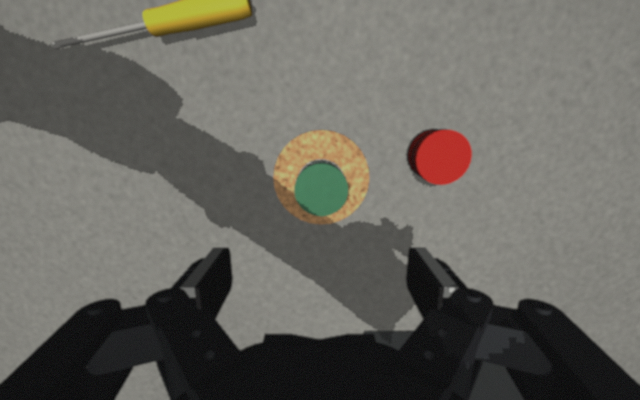

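The tin stands at (322,188), centred on the mat. Next I'll move over the handle and turn -93° so the camera ends up over the pot.

Call:
apply_moves:
  moves: [0, 0.022, 0.004, -6.2, 0, 0.044, 0.008, -12.4, 0.001, 0.066, 0.012, -18.6, 0.001, 0.088, 0.016, -24.8, 0.001, 0.11, 0.02, -31]

```text
clock: 7.9
ee_pos: [0.4736, -0.2386, 0.2091]
orientation: [0.648, 0.282, -0.648, 0.282]
wrist_force: [0.8, 0.7, -0.1]
finger_gap: 0.0852
```

Call:
apply_moves:
  moves: [0, 0.022, 0.004, -6.2, 0, 0.044, 0.008, -12.4, 0.001, 0.066, 0.012, -18.6, 0.001, 0.088, 0.016, -24.8, 0.001, 0.11, 0.02, -31]

```text
clock: 8.32
ee_pos: [0.4746, -0.1286, 0.2292]
orientation: [-0.7, -0.099, 0.7, -0.099]
wrist_force: [0.7, 0.7, 0.6]
finger_gap: 0.0853
```

Call:
apply_moves:
  moves: [0, 0.022, 0.004, -6.2, 0, 0.044, 0.008, -12.4, 0.001, 0.066, 0.012, -18.6, 0.001, 0.088, 0.016, -24.8, 0.002, 0.11, 0.02, -31]

```text
clock: 8.73
ee_pos: [0.4765, -0.0186, 0.2493]
orientation: [-0.701, 0.092, 0.701, 0.092]
wrist_force: [0.9, 0.0, -0.2]
finger_gap: 0.0854
```

Call:
apply_moves:
  moves: [0, 0, 0, 0, 0, 0, 0, 0, 0, 0, 0, 0]

```text
clock: 8.98
ee_pos: [0.4766, -0.0206, 0.2491]
orientation: [-0.701, 0.09, 0.701, 0.09]
wrist_force: [0.0, 0.3, -0.6]
finger_gap: 0.0852
```

Run:
```python
from m import *
for i in range(2): s,c=grab('wrist','wrist7.png')
print(s['qvel'],s['ee_pos'],s['clock'],s['finger_gap'],s['joint_positions'],R.from_quat(s['orientation']).as_matrix())
f='wrist7'
```

```text
[ 0.0147 -0.0017  0.0021 -0.0016 -0.0045  0.0003 -0.0058] [ 0.4765 -0.0212  0.2492] 9.0333 0.08553891577160347 [-0.9224  0.2528  1.1398  1.6969 -0.2347  1.3435 -1.5685] [[-0.0002 -0.2538 -0.9673]
 [-0.0007 -0.9673  0.2538]
 [-1.      0.0007  0.    ]]
```

View pics/wrist7.png

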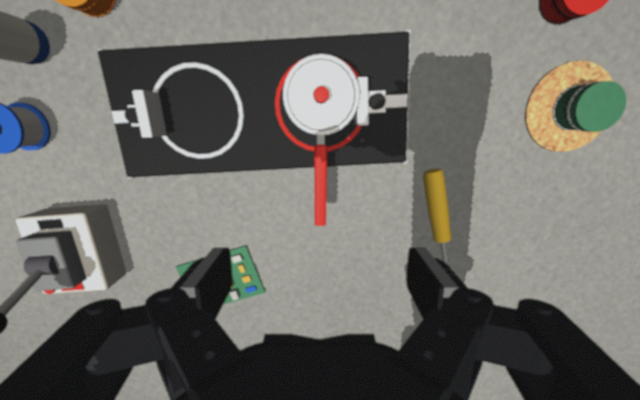

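Run:
```python
from m import *
f='wrist7'
W,r,_=blob(f,(0,0,130),(180,60,255),.02,(155,55,248,165));print('white',W,r)
rd=blob(f,(0,120,90),(10,255,255),.02,(270,100,300,155))[:2];print('red',rd)
print('knob',blob(f,(0,120,90),(10,255,255),.09,(305,80,335,108))[:2])
print('lid',blob(f,(0,0,120),(180,60,255),.068,(283,50,361,135))[:2])
im=cv2.imread('pics/wrist7.png');hsv=cv2.cvtColor(im,cv2.COLOR_BGR2HSV)
m=cv2.inRange(hsv,(0,120,90),(10,255,255))
for r in (160,180,200,215):
    c=np.where(m[r,300:340])[0]+300; print(r,c.min(),c.max(),ray(f,(c.min()+c.max())/2,r,.067)-0)
print('ends',ray(f,320,225,.067))
cv2.imwrite('pics/z8.png',cv2.resize(im[50:180,95:265],None,fx=4.5,fy=4.5,interpolation=cv2.INTER_CUBIC)[:600])
```

```text
white [0.5866 0.1025] 0.052818743798547514
red (array([ 0.5504, -0.0191]), np.float64(0.03180525327128193))
knob (array([ 0.5634, -0.0458]), np.float64(0.006644347729702841))
lid (array([ 0.5635, -0.0462]), np.float64(0.03969795048179878))
160 313 326 [ 0.4991 -0.0276  0.067 ]
180 315 326 [ 0.4771 -0.023   0.067 ]
200 315 325 [ 0.4547 -0.0165  0.067 ]
215 315 325 [ 0.4372 -0.012   0.067 ]
ends [ 0.4252 -0.0088  0.067 ]
```

View pics/z8.png

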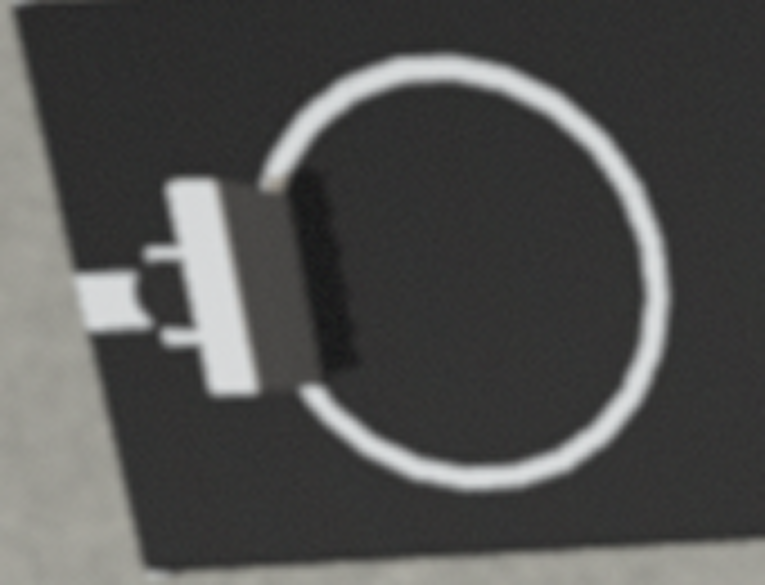

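Run:
```python
from m import *
ey=np.array([.2011,.9796]);ex=np.array([.9796,-.2011]);w=np.array([.5866,.1025])
g=lambda f,u,v,z: (lambda p:(p,ex@(p-w),ey@(p-w)))(ray(f,u,v,z)[:2])
for u,v,z in [(222,180,.056),(258,392,.056),(288,185,.02),(322,378,.02)]: print(g('wrist7',95+u/4.5,50+v/4.5,z))
for u,v,z in [(227,168,.056),(408,168,.056),(242,192,.02),(405,192,.02)]: print(g('wrist3',230+u/4,v/4,z))
p=np.array([.5635,-.0455]);print('pot',ex@(p-w),ey@(p-w))
```

```text
(array([0.6178, 0.135 ]), np.float64(0.024008632319445472), np.float64(0.03810401598857878))
(array([0.5698, 0.1466]), np.float64(-0.02533380350502586), np.float64(0.03983173136152999))
(array([0.6203, 0.1373]), np.float64(0.02599426963767793), np.float64(0.04081861805292986))
(array([0.5717, 0.148 ]), np.float64(-0.02371550578585144), np.float64(0.041559540864499464))
(array([0.5698, 0.1467]), np.float64(-0.02534527214521151), np.float64(0.039931103889244556))
(array([0.6198, 0.1365]), np.float64(0.025715200081530862), np.float64(0.039939702501022196))
(array([0.5709, 0.1479]), np.float64(-0.024500548383059814), np.float64(0.04126792384232542))
(array([0.6206, 0.1377]), np.float64(0.026233583553228627), np.float64(0.04127828047552129))
pot 0.007134039999999991 -0.14962621
```

The white ring is at (.5866,.1025) in both views, the pot is at (.5635,-.0455) and the stop face is about 40 mm beyond the ring centre. When I gripped the tin, the swinging pads pressed it down by about 6 N. On the handle, 90 mm off-axis, that force could tip the pot. I'll grip the central knob instead, with the jaws along the plate's x and the camera over the stop.

Call:
apply_moves:
  moves: [0.006, -0.002, 0, 6.2, 0.012, -0.004, 0, 12.4, 0.018, -0.006, 0, 18.6, 0.024, -0.008, 0, 24.8, 0.03, -0.01, 0, 31]

```text
clock: 9.5
ee_pos: [0.5069, -0.0314, 0.2492]
orientation: [-0.7, -0.102, 0.7, -0.102]
wrist_force: [-0.4, -1.0, -0.3]
finger_gap: 0.0854
```

Call:
apply_moves:
  moves: [0.006, -0.002, 0, 6.2, 0.012, -0.004, 0, 12.4, 0.018, -0.006, 0, 18.6, 0.024, -0.008, 0, 24.8, 0.03, -0.01, 0, 31]

```text
clock: 9.92
ee_pos: [0.5368, -0.0416, 0.2491]
orientation: [-0.647, -0.285, 0.647, -0.285]
wrist_force: [1.3, 0.2, -0.4]
finger_gap: 0.0855
```

Call:
apply_moves:
  moves: [0.006, -0.001, -0.01, 6.2, 0.012, -0.002, -0.025, 12.4, 0.018, -0.003, -0.04, 18.6, 0.024, -0.004, -0.06, 24.8, 0.027, -0.004, -0.08, 31]

```text
clock: 10.33
ee_pos: [0.5645, -0.0459, 0.1687]
orientation: [0.548, 0.447, -0.547, 0.448]
wrist_force: [-0.1, 0.8, 0.4]
finger_gap: 0.0853
```

Call:
apply_moves:
  moves: [0, 0, 0, 0, 0, 0, 0, 0, 0, 0, 0, 0]
  jaw: 0.4

```text
clock: 10.58
ee_pos: [0.5642, -0.0449, 0.1703]
orientation: [0.549, 0.445, -0.549, 0.446]
wrist_force: [-0.4, -0.5, 1.2]
finger_gap: 0.0517
```

Run:
```python
from m import *
for i in range(2): s,c=grab('wrist','wrist8.png')
print(s['qvel'],s['ee_pos'],s['clock'],s['finger_gap'],s['joint_positions'],R.from_quat(s['orientation']).as_matrix())
e=s['ee_pos'];print(proj('wrist8',[e[0],e[1],.09]),proj('wrist8',[.5635,-.0455,.09]))
f='wrist8'
```

```text
[-0.0097 -0.0076  0.0022 -0.0052 -0.0011 -0.0027  0.008 ] [ 0.5645 -0.0447  0.1708] 10.6333 0.051273499063259106 [-0.4547  0.4437  0.7056  1.5848 -0.3008  1.2221  0.1001] [[ 0.0024  0.9789 -0.2045]
 [-0.0004 -0.2045 -0.9789]
 [-1.      0.0024 -0.0001]]
[319.2482 208.3735] [318.2313 209.6217]
```

View pics/wrist8.png

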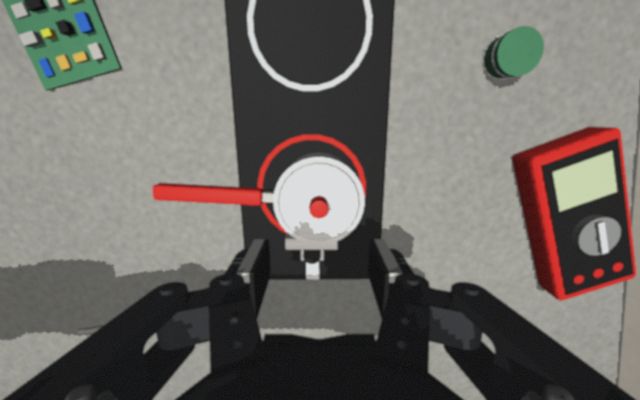

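Knob at (319,207), projected TCP (319,208): aligned. Pre-closing the jaws and descending.

Call:
apply_moves:
  moves: [0, 0, -0.03, 0, 0, 0, -0.055, 0, 0, 0, -0.075, 0, 0, 0, -0.088, 0, 0, 0, -0.096, 0]
  jaw: 0.68

```text
clock: 11.1
ee_pos: [0.5634, -0.0434, 0.0726]
orientation: [-0.548, -0.447, 0.548, -0.446]
wrist_force: [0.1, 0.6, 0.8]
finger_gap: 0.0271
```

Call:
apply_moves:
  moves: [0, 0, 0, 0, 0, 0, 0, 0]

```text
clock: 11.27
ee_pos: [0.5645, -0.0438, 0.0742]
orientation: [0.549, 0.446, -0.548, 0.447]
wrist_force: [0.0, -0.1, -0.2]
finger_gap: 0.0271
```

Call:
apply_moves:
  moves: [0, 0, 0, 0, 0, 0, 0, 0, 0, 0, 0, 0, 0, 0, 0, 0]
  jaw: 1

```text
clock: 11.6
ee_pos: [0.565, -0.0438, 0.075]
orientation: [0.549, 0.446, -0.547, 0.447]
wrist_force: [-1.1, -0.3, 5.7]
finger_gap: 0.0134
```

Run:
```python
from m import *
for i in range(2): s,c=grab('wrist','wrist9.png')
print(s['ee_pos'],s['clock'],s['finger_gap'],s['wrist_force'],s['torque'],R.from_quat(s['orientation']).as_matrix())
```

```text
[ 0.565  -0.0438  0.075 ] 11.65 0.013438523730232178 [-2.1913  0.1254  6.5971] [ 0.0231  0.2514 -0.032 ] [[ 0.0028  0.9794 -0.2018]
 [ 0.0002 -0.2018 -0.9794]
 [-1.      0.0027 -0.0008]]
```

View pics/wrist9.png

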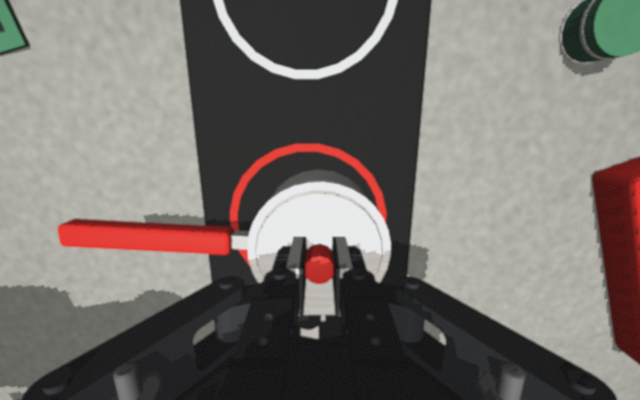

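Knob gripped; the pot is level and the arm presses down about 6 N. Sliding starts gently.

Call:
apply_moves:
  moves: [0.0007, 0.004, 0, 0, 0.002, 0.012, 0, 0, 0.0037, 0.022, 0, 0, 0.0054, 0.032, 0, 0, 0.007, 0.041, 0, 0]

```text
clock: 12.12
ee_pos: [0.5723, -0.0059, 0.0751]
orientation: [0.549, 0.444, -0.549, 0.448]
wrist_force: [-0.0, -4.9, 5.4]
finger_gap: 0.0129
```

Call:
apply_moves:
  moves: [0, 0, 0, 0]

```text
clock: 12.2
ee_pos: [0.5729, -0.0028, 0.075]
orientation: [0.549, 0.446, -0.547, 0.449]
wrist_force: [0.7, -1.4, 6.6]
finger_gap: 0.0134
```

Run:
```python
from m import *
for i in range(1): s,c=grab('wrist','wrist10.png')
print(s['ee_pos'],s['clock'],s['finger_gap'],s['wrist_force'],s['torque'],R.from_quat(s['orientation']).as_matrix())
```

```text
[ 0.5729 -0.0028  0.075 ] 12.2 0.013386000383306599 [ 0.7165 -1.3658  6.5717] [-0.1057 -0.071  -0.011 ] [[ 0.0043  0.9797 -0.2005]
 [-0.0017 -0.2005 -0.9797]
 [-1.      0.0046  0.0008]]
```

View pics/wrist10.png

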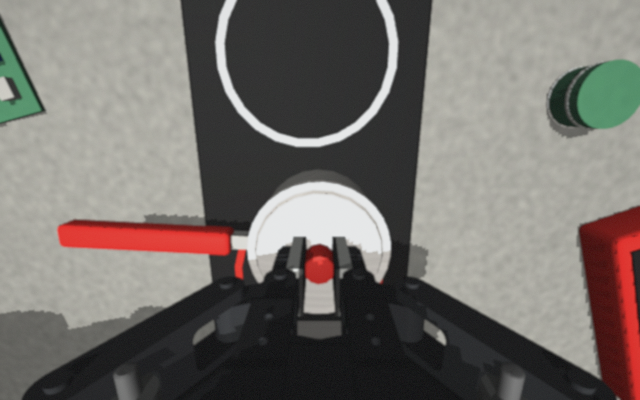

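The pot slides level at about 5 N. Continuing, then slowing.

Call:
apply_moves:
  moves: [0.0012, 0.007, 0, 0, 0.003, 0.018, 0, 0, 0.005, 0.03, 0, 0, 0.007, 0.042, 0, 0, 0.009, 0.054, 0, 0]

```text
clock: 12.67
ee_pos: [0.5813, 0.0479, 0.0751]
orientation: [-0.549, -0.444, 0.549, -0.448]
wrist_force: [-0.5, -5.3, 7.0]
finger_gap: 0.0129
```

Call:
apply_moves:
  moves: [0.0017, 0.01, 0, 0, 0.0034, 0.02, 0, 0, 0.005, 0.029, 0, 0, 0.0063, 0.036, 0, 0, 0.0068, 0.039, 0, 0]

```text
clock: 13.08
ee_pos: [0.5883, 0.0882, 0.0751]
orientation: [0.548, 0.445, -0.548, 0.448]
wrist_force: [-1.2, -6.1, 5.9]
finger_gap: 0.0129
```

Call:
apply_moves:
  moves: [0, 0, 0, 0, 0, 0, 0, 0]

```text
clock: 13.25
ee_pos: [0.5883, 0.0885, 0.075]
orientation: [0.549, 0.445, -0.548, 0.448]
wrist_force: [-0.1, -2.9, 6.0]
finger_gap: 0.0131
```

Run:
```python
from m import *
for i in range(2): s,c=grab('wrist','wrist11.png')
print(s['ee_pos'],s['clock'],s['finger_gap'],s['wrist_force'],s['torque'],R.from_quat(s['orientation']).as_matrix())
cv2.imwrite('pics/z11.png',cv2.resize(c['img'][70:250,220:420,::-1],None,fx=3.3,fy=3.3,interpolation=cv2.INTER_CUBIC))
```

```text
[0.5883 0.0886 0.075 ] 13.3 0.013084393490986898 [-0.5469 -2.6361  5.54  ] [-0.6948  0.0297  0.0318] [[ 0.0039  0.9793 -0.2025]
 [-0.0022 -0.2025 -0.9793]
 [-1.      0.0042  0.0014]]
```

View pics/z11.png

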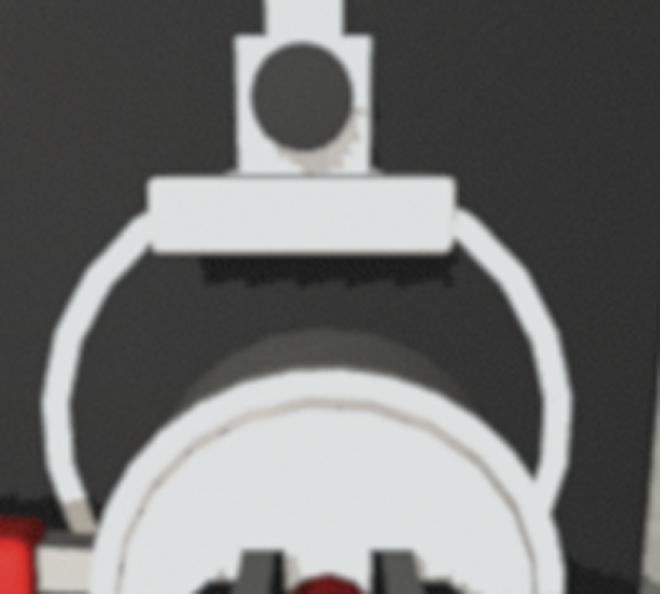

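Run:
```python
from m import *
ey=np.array([.2011,.9796]);f='wrist11'
g=lambda u,v,z: ey@ray(f,220+u/3.3,70+v/3.3,z)[:2]
st=g(315,252,.056); print('stop',st,'lid',g(330,369,.068),'base',g(330,329,.02)); print('ring bottom?',ey@np.array([.5866,.1025]))
s=bot.state();print('tcp',ey@s['ee_pos'][:2])
```

```text
stop 0.25937385309173533 lid 0.24238021465012985 base 0.24039586102113691
ring bottom? 0.21837426
tcp 0.205086174322459
```

Call:
apply_moves:
  moves: [0.0006, 0.003, 0, 0, 0.0012, 0.006, 0, 0, 0.0018, 0.009, 0, 0, 0.0022, 0.011, 0, 0, 0.0022, 0.011, 0, 0]

```text
clock: 13.77
ee_pos: [0.5903, 0.0982, 0.0751]
orientation: [0.549, 0.444, -0.549, 0.448]
wrist_force: [-0.6, -4.8, 6.2]
finger_gap: 0.013
```

Run:
```python
from m import *
for i in range(2): s,c=grab('wrist','wrist12.png')
print(s['ee_pos'],s['clock'],s['finger_gap'],s['wrist_force'],s['torque'])
cv2.imwrite('pics/z12.png',cv2.resize(c['img'][100:250,220:420,::-1],None,fx=4,fy=4,interpolation=cv2.INTER_CUBIC))
```

```text
[0.5903 0.0982 0.075 ] 13.8167 0.012975303165051046 [-0.9203 -4.9987  5.5411] [-1.006   0.1333  0.0059]
```

View pics/z12.png

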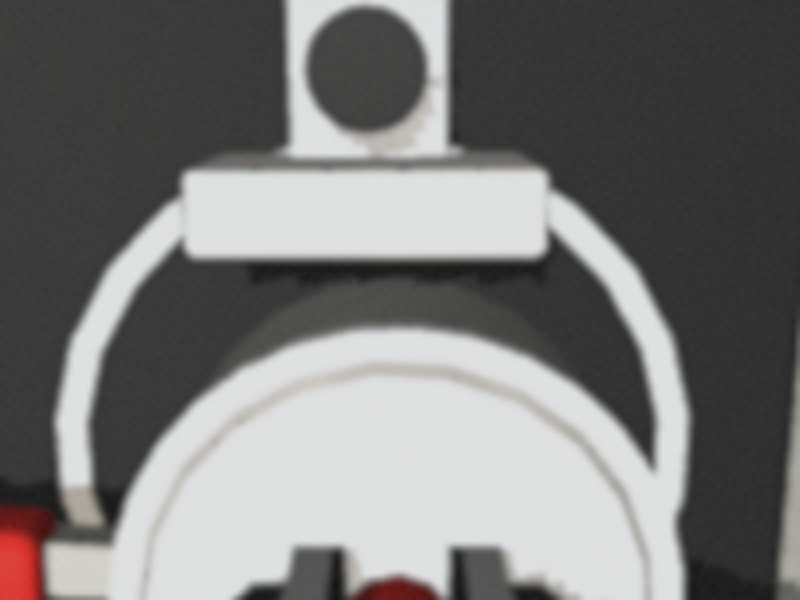

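Call:
apply_moves:
  moves: [0.0004, 0.0015, 0, 0, 0.0007, 0.003, 0, 0, 0.001, 0.0045, 0, 0, 0.001, 0.0045, 0, 0]

```text
clock: 14.2
ee_pos: [0.5912, 0.1023, 0.0751]
orientation: [-0.548, -0.444, 0.549, -0.448]
wrist_force: [-1.3, -5.5, 6.8]
finger_gap: 0.0132
```

Call:
apply_moves:
  moves: [0.0002, 0.001, 0, 0, 0.0002, 0.001, 0, 0]

```text
clock: 14.37
ee_pos: [0.5913, 0.1025, 0.0752]
orientation: [-0.548, -0.444, 0.549, -0.448]
wrist_force: [-1.5, -6.1, 7.8]
finger_gap: 0.0132
```

Run:
```python
from m import *
for i in range(2): s,c=grab('wrist','wrist13.png')
print(s['ee_pos'],s['clock'],s['finger_gap'],s['wrist_force'],s['torque'])
cv2.imwrite('pics/z13.png',cv2.resize(c['img'][100:250,220:420,::-1],None,fx=4,fy=4,interpolation=cv2.INTER_CUBIC))
```

```text
[0.5913 0.1025 0.0752] 14.4167 0.013376491199004316 [-1.3672 -6.0052  7.0305] [-1.3633  0.3693 -0.0313]
```

View pics/z13.png

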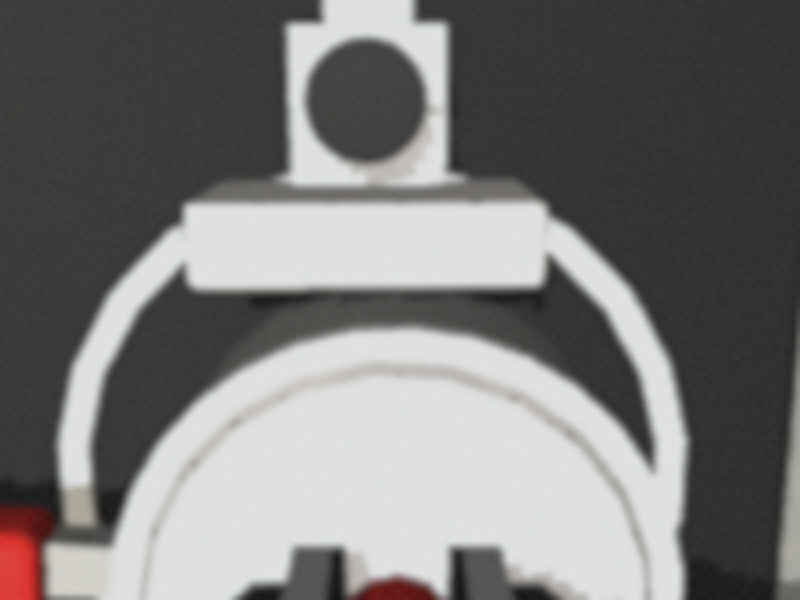

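Run:
```python
from m import *
ey=np.array([.2011,.9796])
for f,a,b in (('wrist11',146.4,181.7),('wrist12',164.6,181.7),('wrist13',172.6,181.7)):
    c,Rm,o=cam(f); print(f,ey@ray(f,316,a,.056)[:2],ey@ray(f,320,b,.068)[:2],ey@c['ee'][:2],Rm[:,2])
```

```text
wrist11 0.25935375139909506 0.2424426288288939 0.20507941001554864 [-0.0519 -0.2682 -0.962 ]
wrist12 0.25924742615466506 0.25224192862845585 0.21488164710793295 [-0.0527 -0.2697 -0.9615]
wrist13 0.2591477690899353 0.25660872970489723 0.21927209776581713 [-0.0536 -0.2709 -0.9611]
```

The stop hasn't moved (0.2594 to 0.2591) and the image shows a gap of about 2.5 mm. Creeping on.

Call:
apply_moves:
  moves: [0.0002, 0.001, 0, 0, 0.0002, 0.001, 0, 0]

```text
clock: 14.63
ee_pos: [0.5916, 0.1039, 0.0751]
orientation: [-0.548, -0.444, 0.549, -0.448]
wrist_force: [-1.2, -5.4, 6.4]
finger_gap: 0.0128
```

Call:
apply_moves:
  moves: [0.0002, 0.001, 0, 0, 0.0002, 0.001, 0, 0]

```text
clock: 14.8
ee_pos: [0.5916, 0.1042, 0.0753]
orientation: [-0.548, -0.444, 0.549, -0.448]
wrist_force: [-1.8, -7.0, 8.0]
finger_gap: 0.0132
```

Run:
```python
from m import *
for i in range(2): s,c=grab('wrist','wrist14.png')
print(s['ee_pos'],s['clock'],s['finger_gap'],s['wrist_force'],s['torque'])
cv2.imwrite('pics/z14.png',cv2.resize(c['img'][100:250,220:420,::-1],None,fx=4,fy=4,interpolation=cv2.INTER_CUBIC))
```

```text
[0.5916 0.1041 0.0753] 14.85 0.013206705446632284 [-1.5513 -5.7087  8.0335] [-1.4405  0.3725 -0.0222]
```

View pics/z14.png

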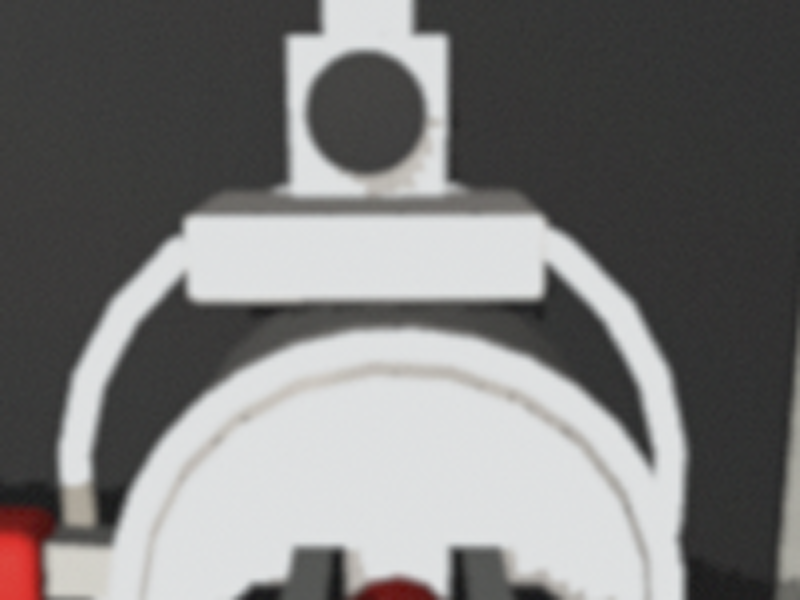

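Call:
apply_moves:
  moves: [0.0002, 0.0005, 0.0005, 0, 0.0002, 0.0005, 0.0005, 0]

```text
clock: 15.07
ee_pos: [0.5917, 0.1066, 0.0751]
orientation: [-0.549, -0.445, 0.549, -0.448]
wrist_force: [-0.8, -5.4, 5.1]
finger_gap: 0.013
```

Call:
apply_moves:
  moves: [0.0001, 0.0005, 0, 0, 0.0001, 0.0005, 0, 0]

```text
clock: 15.23
ee_pos: [0.5918, 0.1068, 0.0752]
orientation: [-0.548, -0.445, 0.549, -0.448]
wrist_force: [-1.6, -6.1, 5.6]
finger_gap: 0.013
```

Call:
apply_moves:
  moves: [0.0001, 0.0005, 0, 0, 0.0001, 0.0005, 0, 0]

```text
clock: 15.4
ee_pos: [0.5918, 0.1068, 0.0752]
orientation: [-0.548, -0.445, 0.549, -0.448]
wrist_force: [-1.5, -7.2, 6.6]
finger_gap: 0.013
```

Run:
```python
from m import *
for i in range(2): s,c=grab('wrist','wrist15.png')
print(s['ee_pos'],s['clock'],s['finger_gap'],s['wrist_force'],s['torque'])
cv2.imwrite('pics/z15.png',cv2.resize(c['img'][100:250,220:420,::-1],None,fx=4,fy=4,interpolation=cv2.INTER_CUBIC))
```

```text
[0.5918 0.1068 0.0752] 15.45 0.01341035531226018 [-1.0344 -8.3892  6.9678] [-1.3892  0.2907 -0.0136]
```

View pics/z15.png

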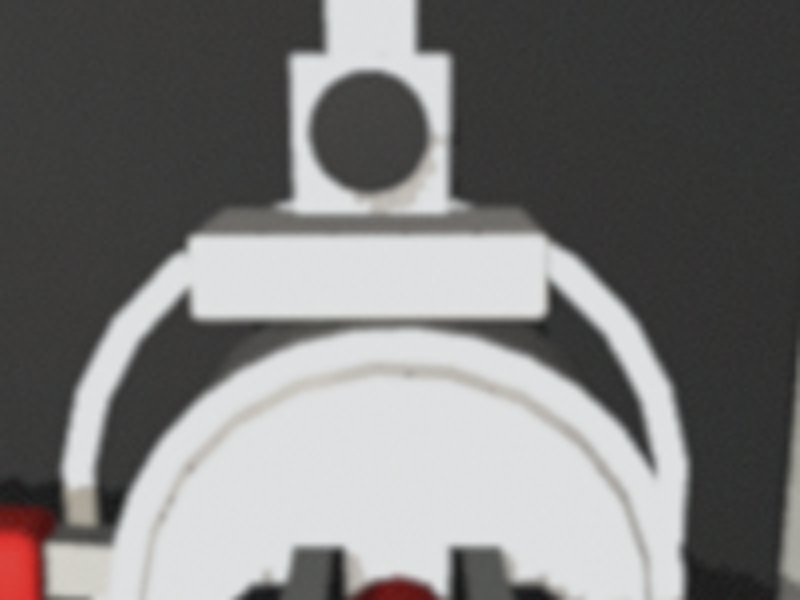

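Run:
```python
from m import *
ey=np.array([.2011,.9796])
for f,a,b in (('wrist13',172.6,181.7),('wrist14',175,181.7),('wrist15',180,181.7)):
    c,Rm,o=cam(f); print(f,ey@ray(f,316,a,.056)[:2],ey@ray(f,320,b,.068)[:2],ey@c['ee'][:2])
# subpixel: stop face bottom-edge row and screw slot ref on the plate (fixed track bar?) 
for f in ('wrist13','wrist14','wrist15'):
    g=cv2.cvtColor(cv2.imread('pics/'+f+'.png'),cv2.COLOR_BGR2GRAY).astype(float)
    col=g[:,300:335].mean(1); 
    e=lambda lo,hi,t=150:[r+(col[r]-t)/(col[r]-col[r+1]) for r in range(lo,hi) if (col[r]-t)*(col[r+1]-t)<0]
    r=e(140,190); print(f,r,[ey@ray(f,316,x,.056)[:2] for x in r[-2:-1]],[ey@ray(f,320,x,.068)[:2] for x in r[-1:]])
```

```text
wrist13 0.2591477690899353 0.25660872970489723 0.21927209776581713
wrist14 0.25945858144103756 0.25827064653967485 0.22095626746543162
wrist15 0.2593423477041553 0.26097763966290066 0.2236443479878555
wrist13 [np.float64(146.23257575757575), np.float64(149.81113619262604), np.float64(171.49367704280155), np.float64(182.07340067340067)] [np.float64(0.2597679817868409)] [np.float64(0.25641131885637564)]
wrist14 [np.float64(142.15193370165747), np.float64(148.8372093023256), np.float64(152.93652037617554), np.float64(174.5177690029615), np.float64(182.1223544973545)] [np.float64(0.25973049207161936)] [np.float64(0.25804719181210173)]
wrist15 [np.float64(146.53093525179855), np.float64(153.28374455732947), np.float64(157.8440366972477), np.float64(179.23997833152762), np.float64(182.09840425531914)] [np.float64(0.25977466555999057)] [np.float64(0.26076698188947434)]
```

The stop hasn't moved (0.25977 against 0.25973). The pot stopped dead and the force rose to 8.4 N, so it has made contact. I'll relax the push before releasing.

Call:
apply_moves:
  moves: [0.0001, 0.0005, 0, 0, 0.0001, 0.0005, 0, 0]

```text
clock: 15.67
ee_pos: [0.5918, 0.1068, 0.0752]
orientation: [-0.548, -0.444, 0.549, -0.448]
wrist_force: [-1.8, -7.1, 7.3]
finger_gap: 0.0132
```

Call:
apply_moves:
  moves: [-0.0003, -0.001, 0, 0, -0.0005, -0.002, 0, 0, -0.0005, -0.002, 0, 0]

```text
clock: 15.92
ee_pos: [0.5917, 0.1065, 0.0751]
orientation: [0.549, 0.445, -0.548, 0.448]
wrist_force: [-0.3, -4.7, 5.4]
finger_gap: 0.0132
```

Call:
apply_moves:
  moves: [-0.0002, -0.001, 0, 0, -0.0002, -0.001, 0, 0]

```text
clock: 16.08
ee_pos: [0.5917, 0.1064, 0.075]
orientation: [0.549, 0.445, -0.548, 0.448]
wrist_force: [0.6, -4.1, 5.6]
finger_gap: 0.0131
```

Call:
apply_moves:
  moves: [0, 0, 0, 0, 0, 0, 0, 0, 0, 0, 0, 0]
  jaw: 0.65

```text
clock: 16.33
ee_pos: [0.5894, 0.1098, 0.0731]
orientation: [-0.548, -0.448, 0.548, -0.446]
wrist_force: [-0.6, -0.2, 0.3]
finger_gap: 0.0297
```

Run:
```python
from m import *
ey=np.array([.2011,.9796])
s,c=grab('wrist','wrist16.png')
print(s['ee_pos'],s['clock'],s['finger_gap'],s['wrist_force'],s['torque'])
f='wrist16'
g=cv2.cvtColor(cv2.imread('pics/'+f+'.png'),cv2.COLOR_BGR2GRAY).astype(float)
col=g[:,300:335].mean(1); t=150
r=[r+(col[r]-t)/(col[r]-col[r+1]) for r in range(140,195) if (col[r]-t)*(col[r+1]-t)<0]
print(r,[(ey@ray(f,316,x,.056)[:2],ey@ray(f,320,x,.068)[:2]) for x in r])
cv2.imwrite('pics/z16.png',cv2.resize(c['img'][100:250,220:420,::-1],None,fx=4,fy=4,interpolation=cv2.INTER_CUBIC))
```

```text
[0.5894 0.1098 0.0731] 16.3333 0.029742468473313136 [-0.5755 -0.1593  0.319 ] [-0.0628 -0.0251  0.0202]
[np.float64(150.50844277673545), np.float64(157.7958041958042), np.float64(162.91764705882352), np.float64(184.3388344507478), np.float64(187.92490706319703)] [(np.float64(0.278402652174362), np.float64(0.2796660727431021)), (np.float64(0.27449959713593536), np.float64(0.2760572514535313)), (np.float64(0.27172498339534606), np.float64(0.2734918043329806)), (np.float64(0.25983087479047395), np.float64(0.26249435247060393)), (np.float64(0.25779270358741213), np.float64(0.26060983362514756))]
```

View pics/z16.png

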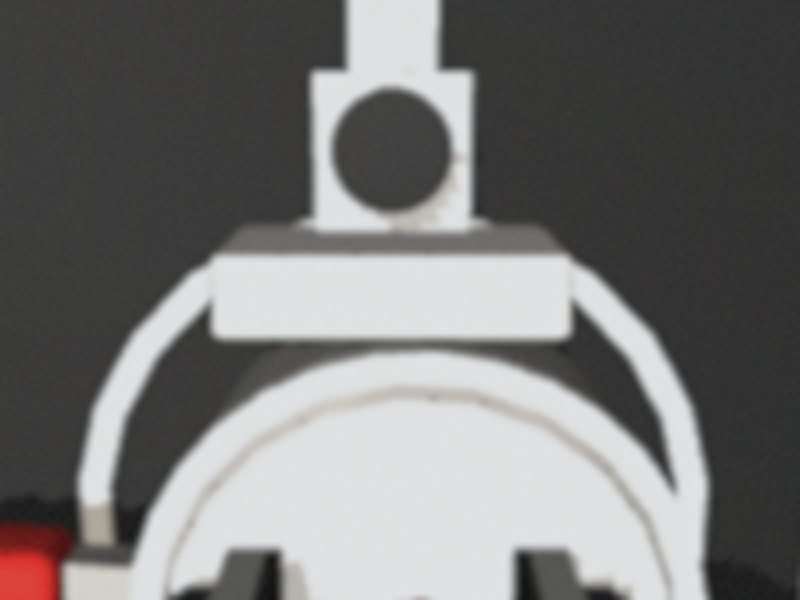

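Call:
apply_moves:
  moves: [0, 0, 0.02, 0, 0, 0, 0.05, 0, 0, 0, 0.08, 0, 0, -0.01, 0.11, 0, 0, -0.02, 0.12, 0]

```text
clock: 16.8
ee_pos: [0.5926, 0.0893, 0.1983]
orientation: [0.55, 0.447, -0.545, 0.449]
wrist_force: [0.5, -0.4, 1.5]
finger_gap: 0.0297
```

Call:
apply_moves:
  moves: [0, 0, 0, 0, 0, 0, 0, 0]

```text
clock: 16.97
ee_pos: [0.59, 0.0874, 0.1935]
orientation: [0.549, 0.447, -0.548, 0.446]
wrist_force: [-1.1, 0.6, -0.7]
finger_gap: 0.0297
```

Run:
```python
from m import *
s,c=grab('wrist','wrist17.png');s,c=grab('wrist','wrist17.png')
print(s['ee_pos'],s['clock'],s['finger_gap'],s['joint_positions'])
f='wrist17'
ey=np.array([.2011,.9796]);ex=np.array([.9796,-.2011]);w=np.array([.5866,.1025])
for n,z,roi in (('lid',.068,(260,150,385,260)),):
    p,r,_=blob(f,(0,0,150),(180,60,255),z,roi);print(n,p,r,ex@(p-w),ey@(p-w))
p,r,_=blob(f,(0,120,90),(10,255,255),.09,(300,180,345,230));print('knob',p,r,ex@(p-w),ey@(p-w))
cv2.imwrite('pics/z17.png',cv2.resize(c['img'][110:280,120:400,::-1],None,fx=2.8,fy=2.8,interpolation=cv2.INTER_CUBIC))
s,c=grab('scene','scene17.png')
cv2.imwrite('pics/z18.png',cv2.resize(c['img'][180:320,250:420,::-1],None,fx=4.2,fy=4.2,interpolation=cv2.INTER_CUBIC))
```

```text
[0.5891 0.0885 0.1921] 17.0167 0.0298402634925064 [-0.6354  0.4902  0.6849  1.4598 -0.3146  1.3058 -0.1282]
lid [0.5905 0.1044] 0.04180023036203953 0.003419435614795888 0.002656378790719751
knob [0.5906 0.1046] 0.006293943058117677 0.003480048662887432 0.0028485281402471007
```

View pics/z17.png

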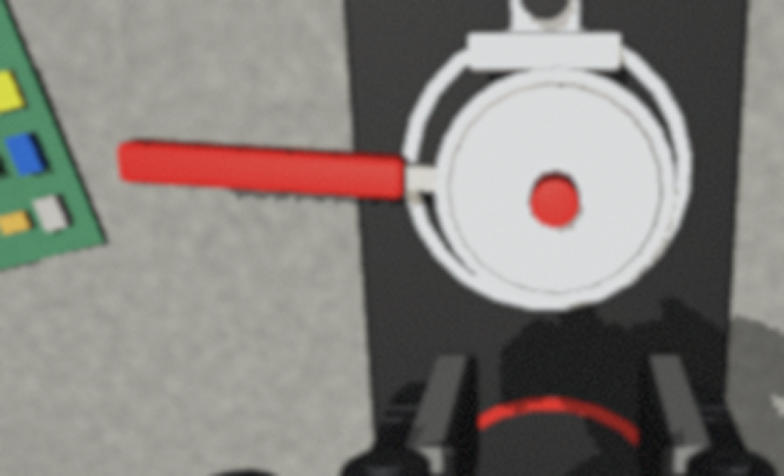

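View pics/z18.png

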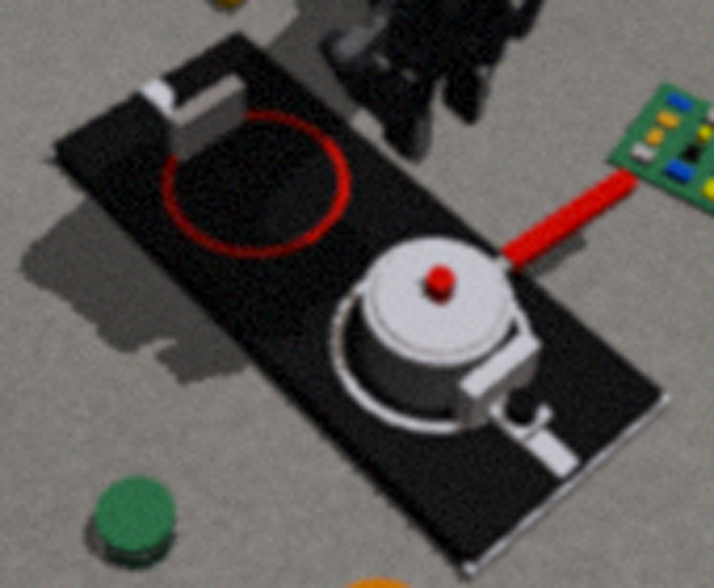

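The pot sits inside the ring, offset about (3, 3) mm. Friction stalls during the creep looked similar to the final stall, so contact isn't fully proven. I'll confirm it with a light nudge of the closed fingers low on the pot wall, where there's no downforce.

Call:
apply_moves:
  moves: [-0.006, -0.023, 0, 0, -0.0115, -0.047, 0, 0, -0.0115, -0.047, -0.03, 0, -0.0115, -0.047, -0.06, 0, -0.0115, -0.047, -0.09, 0]
  jaw: 1

```text
clock: 17.53
ee_pos: [0.5779, 0.0413, 0.1017]
orientation: [-0.548, -0.447, 0.548, -0.446]
wrist_force: [-0.3, 0.1, -1.9]
finger_gap: 0.0002
```

Call:
apply_moves:
  moves: [0, 0, -0.03, 0, 0, 0, -0.055, 0, 0, 0, -0.065, 0, 0, 0, -0.065, 0, 0, 0, -0.065, 0]

```text
clock: 17.95
ee_pos: [0.5784, 0.0411, 0.0383]
orientation: [-0.548, -0.447, 0.548, -0.447]
wrist_force: [0.1, -0.8, 1.2]
finger_gap: 0.0
```

Run:
```python
from m import *
s,c=grab('wrist','wrist18.png')
print(s['ee_pos'],s['clock'],s['finger_gap'],s['wrist_force'])
```

```text
[0.5784 0.0411 0.0383] 17.95 2.368515500834661e-05 [ 0.0882 -0.8428  1.2036]
```

View pics/wrist18.png

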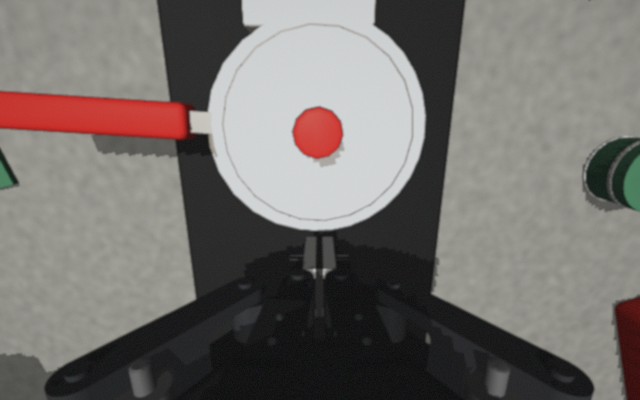

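Call:
apply_moves:
  moves: [0.0008, 0.004, 0, 0, 0.0014, 0.007, 0, 0, 0.002, 0.01, 0, 0, 0.002, 0.01, 0, 0]

```text
clock: 18.33
ee_pos: [0.5816, 0.0526, 0.0397]
orientation: [0.548, 0.447, -0.547, 0.447]
wrist_force: [0.6, 0.6, -0.3]
finger_gap: 0.0004
```

Call:
apply_moves:
  moves: [0.0002, 0.001, 0, 0, 0.0004, 0.002, 0, 0, 0.0004, 0.002, 0, 0]

```text
clock: 18.58
ee_pos: [0.5812, 0.0531, 0.0389]
orientation: [0.548, 0.447, -0.548, 0.447]
wrist_force: [-0.8, 0.8, -0.3]
finger_gap: -0.0004
```

Call:
apply_moves:
  moves: [0.0002, 0.001, 0, 0, 0.0002, 0.001, 0, 0]

```text
clock: 18.75
ee_pos: [0.5813, 0.0539, 0.0387]
orientation: [-0.548, -0.447, 0.548, -0.447]
wrist_force: [-0.5, 0.4, -0.3]
finger_gap: -0.0002
```

Call:
apply_moves:
  moves: [0.0002, 0.001, 0, 0, 0.0002, 0.001, 0, 0]

```text
clock: 18.92
ee_pos: [0.5815, 0.055, 0.0387]
orientation: [0.548, 0.447, -0.548, 0.447]
wrist_force: [-0.2, -0.2, -1.1]
finger_gap: 0.0004
```

Call:
apply_moves:
  moves: [0.0002, 0.001, 0, 0, 0.0002, 0.001, 0, 0]

```text
clock: 19.08
ee_pos: [0.5818, 0.0561, 0.0388]
orientation: [0.548, 0.447, -0.548, 0.447]
wrist_force: [0.3, 0.1, -0.1]
finger_gap: 0.0003
```

Call:
apply_moves:
  moves: [0.0002, 0.001, 0, 0, 0.0002, 0.001, 0, 0]

```text
clock: 19.25
ee_pos: [0.5818, 0.0561, 0.0388]
orientation: [-0.548, -0.446, 0.549, -0.447]
wrist_force: [0.2, -0.8, 0.1]
finger_gap: -0.0004
```

Run:
```python
from m import *
s,c=grab('wrist','wrist19.png')
print(s['ee_pos'],s['clock'],s['wrist_force'])
cv2.imwrite('pics/z19.png',c['img'][:,150:480,::-1])
```

```text
[0.5818 0.0561 0.0388] 19.25 [ 0.1757 -0.804   0.1072]
```

View pics/z19.png

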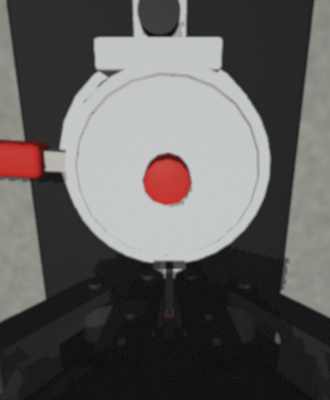

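The fingers have just met the wall at y=0.0561. Continuing in 1 mm steps.

Call:
apply_moves:
  moves: [0.0002, 0.001, 0, 0, 0.0002, 0.001, 0, 0]

```text
clock: 19.47
ee_pos: [0.5818, 0.0562, 0.0388]
orientation: [-0.548, -0.446, 0.549, -0.447]
wrist_force: [-1.4, -3.6, 1.1]
finger_gap: -0.0001
```

Call:
apply_moves:
  moves: [0.0002, 0.001, 0, 0, 0.0002, 0.001, 0, 0]

```text
clock: 19.63
ee_pos: [0.5818, 0.0562, 0.0388]
orientation: [-0.547, -0.446, 0.55, -0.447]
wrist_force: [-2.1, -4.4, 1.1]
finger_gap: 0.0002
```

Call:
apply_moves:
  moves: [0.0002, 0.001, 0, 0, 0.0002, 0.001, 0, 0]

```text
clock: 19.8
ee_pos: [0.5818, 0.0562, 0.0388]
orientation: [-0.547, -0.445, 0.55, -0.447]
wrist_force: [-2.5, -7.4, 1.5]
finger_gap: 0.0001
```

At 7.4 N with no downforce the pot doesn't move (0.0 mm), which is more than friction alone could hold, so it is touching the stop. Backing off and rising.

Call:
apply_moves:
  moves: [-0.0006, -0.003, 0, 0, -0.0016, -0.008, 0, 0, -0.004, -0.02, 0, 0, -0.004, -0.02, 0.03, 0, -0.004, -0.02, 0.07, 0]

```text
clock: 20.22
ee_pos: [0.5748, 0.0391, 0.1059]
orientation: [-0.546, -0.448, 0.551, -0.444]
wrist_force: [1.9, 1.6, -0.1]
finger_gap: 0.0003
```

Call:
apply_moves:
  moves: [0, 0, 0.035, 0, 0, 0, 0.07, 0, 0, 0, 0.1, 0, 0, 0, 0.1, 0]

```text
clock: 20.55
ee_pos: [0.5829, 0.0392, 0.2163]
orientation: [0.552, 0.444, -0.544, 0.449]
wrist_force: [0.5, -0.2, 0.4]
finger_gap: -0.0001
```

Run:
```python
from m import *
s,c=grab('wrist','wrist20.png');s,c=grab('wrist','wrist20.png')
print(s['ee_pos'],s['clock'],s['joint_positions'])
f='wrist20'
ey=np.array([.2011,.9796]);ex=np.array([.9796,-.2011]);w=np.array([.5866,.1025])
p,r,_=blob(f,(0,120,90),(10,255,255),.09,(290,130,350,200));print('knob',p,r,ex@(p-w),ey@(p-w))
cv2.imwrite('pics/z20.png',c['img'][:300,:500,::-1])
```

```text
[0.5812 0.0394 0.213 ] 20.6 [-0.5867  0.441   0.7097  1.4791 -0.2938  1.32   -0.0568]
knob [ 0.5261 -0.2066] 0.31130962095349834 0.0029452455685505963 -0.31496335923044694
```

View pics/z20.png

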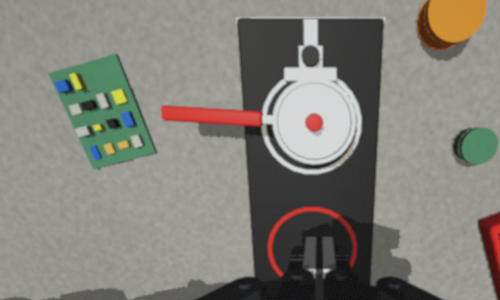

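Call:
apply_moves:
  moves: [-0.02, 0.03, 0.005, 0, -0.041, 0.06, 0.01, 0, -0.062, 0.09, 0.02, 0, -0.083, 0.12, 0.02, 0, -0.104, 0.15, 0.02, 0]

```text
clock: 21.07
ee_pos: [0.4725, 0.191, 0.2274]
orientation: [-0.547, -0.447, 0.549, -0.446]
wrist_force: [0.4, 0.4, 0.3]
finger_gap: 0.0002
```

Call:
apply_moves:
  moves: [-0.02, 0.03, 0, 0, -0.041, 0.06, 0, 0, -0.061, 0.09, 0, 0, -0.061, 0.09, 0, 0, -0.061, 0.09, 0, 0]

```text
clock: 21.48
ee_pos: [0.4104, 0.2822, 0.2267]
orientation: [-0.545, -0.449, 0.548, -0.448]
wrist_force: [0.1, -0.6, -0.2]
finger_gap: 0.0001
```

Run:
```python
from m import *
s,c=grab('wrist','wrist21.png');s,c=grab('wrist','wrist21.png')
print(s['ee_pos'],s['clock'],s['joint_positions'])
```

```text
[0.4122 0.2799 0.2271] 21.5333 [-1.1419  0.2322  0.6219  1.6709 -0.1392  1.2868 -0.6936]
```

View pics/wrist21.png

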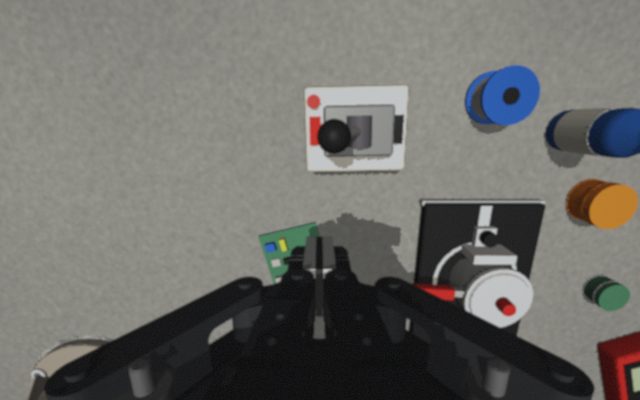

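The ball is at (334,136) on the red-mark side, and the box corners run from (306,87) to (404,171).

Run:
```python
from m import *
f='wrist21'
b=ray(f,334.5,136,.137);print('ball',b)
C=np.array([ray(f,u,v,.045)[:2] for u,v in((306,87),(408,86),(405,171),(307,171))]);print(C,C.mean(0));d=C[1]-C[0]+C[2]-C[3];print(np.degrees(np.arctan2(d[1],d[0])),np.linalg.norm(d)/2)
ex=d/np.linalg.norm(d);print(ex,'ball rel',ex@(b[:2]-C.mean(0)),np.cross(ex,b[:2]-C.mean(0)))
```

```text
ball [0.4344 0.3319 0.137 ]
[[0.4181 0.3799]
 [0.5213 0.3599]
 [0.5076 0.2723]
 [0.4006 0.294 ]] [0.4619 0.3265]
-11.247689056577993 0.10711035418969844
[ 0.9808 -0.1951] ball rel -0.02801998957198682 -0.0001253685255140774<stdin>:5: DeprecationWarning: Arrays of 2-dimensional vectors are deprecated. Use arrays of 3-dimensional vectors instead. (deprecated in NumPy 2.0)
```

Call:
apply_moves:
  moves: [-0.012, 0.031, 0, 0, -0.0225, 0.061, 0, 0, -0.0225, 0.061, -0.03, 0, -0.0225, 0.061, -0.065, 0, -0.0225, 0.061, -0.098, 0]

```text
clock: 22.0
ee_pos: [0.3924, 0.3397, 0.1296]
orientation: [0.549, 0.446, -0.548, 0.446]
wrist_force: [0.9, 0.2, 0.0]
finger_gap: -0.0001
```

Call:
apply_moves:
  moves: [0, 0, 0, 0, 0, 0, 0, 0]

```text
clock: 22.17
ee_pos: [0.3909, 0.3382, 0.1294]
orientation: [-0.547, -0.445, 0.551, -0.446]
wrist_force: [1.3, -0.4, -0.1]
finger_gap: 0.0001
```

Run:
```python
from m import *
s,c=grab('wrist','wrist22.png')
print(s['ee_pos'],s['clock'],s['wrist_force'])
```

```text
[0.3909 0.3382 0.1294] 22.1667 [ 1.3004 -0.4435 -0.1139]
```

View pics/wrist22.png

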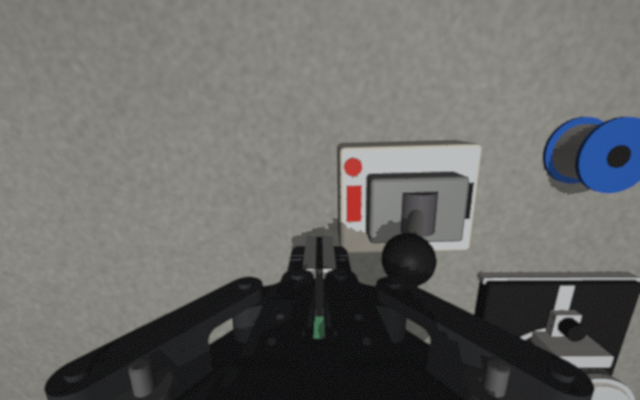

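The ball at (409,259) is level with the fingertips, so I'll push along the box's +x.

Call:
apply_moves:
  moves: [0.012, -0.0024, 0, 0, 0.024, -0.0048, 0, 0, 0.036, -0.007, 0, 0, 0.048, -0.0095, 0, 0, 0.06, -0.012, 0, 0]

```text
clock: 22.63
ee_pos: [0.4534, 0.3286, 0.1317]
orientation: [0.549, 0.446, -0.548, 0.447]
wrist_force: [-0.3, 0.9, -0.1]
finger_gap: 0.0001
```

Call:
apply_moves:
  moves: [0.008, -0.0016, 0, 0, 0.016, -0.0032, 0, 0, 0.022, -0.0044, 0, 0, 0.026, -0.005, 0, 0, 0.026, -0.005, 0, 0]

```text
clock: 23.05
ee_pos: [0.4746, 0.3237, 0.1303]
orientation: [-0.546, -0.448, 0.55, -0.446]
wrist_force: [-6.4, -1.1, 3.8]
finger_gap: 0.0001
```

Run:
```python
from m import *
s,c=grab('wrist','wrist23.png')
print(s['ee_pos'],s['clock'],s['wrist_force'])
print(np.array([.9808,-.1951])@(s['ee_pos'][:2]-[.4619,.3265]))
```

```text
[0.4746 0.3237 0.1303] 23.05 [-6.3669 -1.0698  3.7727]
0.012952103996221383
```

View pics/wrist23.png

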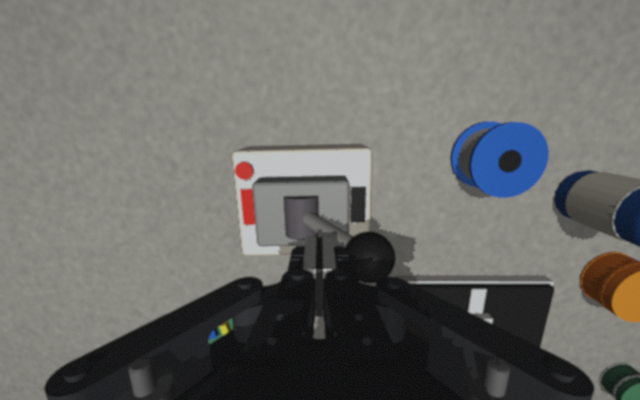

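Call:
apply_moves:
  moves: [0.002, -0.0004, 0, 0, 0.004, -0.0008, 0, 0, 0.004, -0.0008, 0, 0]

```text
clock: 23.35
ee_pos: [0.4749, 0.3237, 0.1301]
orientation: [-0.544, -0.45, 0.551, -0.445]
wrist_force: [-10.9, -1.1, 6.6]
finger_gap: 0.0001
```

Hard against the end stop (0.3 mm of motion, 11 N). Retreating and rising, then checking.

Call:
apply_moves:
  moves: [-0.01, 0.002, 0, 0, -0.03, 0.006, 0, 0, -0.055, 0.011, 0, 0, -0.07, 0.014, 0.03, 0, -0.07, 0.014, 0.07, 0]

```text
clock: 23.77
ee_pos: [0.4043, 0.3372, 0.1974]
orientation: [-0.543, -0.449, 0.551, -0.448]
wrist_force: [1.1, 0.9, 0.2]
finger_gap: -0.0002
```

Call:
apply_moves:
  moves: [-0.005, -0.025, 0.03, 0, -0.005, -0.055, 0.05, 0, -0.005, -0.07, 0.05, 0, -0.005, -0.07, 0.05, 0]

```text
clock: 24.1
ee_pos: [0.4083, 0.2627, 0.2528]
orientation: [0.551, 0.444, -0.548, 0.445]
wrist_force: [0.9, -1.2, -0.8]
finger_gap: 0.0
```

Run:
```python
from m import *
s,c=grab('wrist','wrist24.png');s,c=grab('wrist','wrist24.png')
print(s['ee_pos'],s['clock'],s['wrist_force'])
grab('scene','scene24.png');grab('side','side24.png')
```

```text
[0.407  0.2652 0.2514] 24.15 [-0.1222  0.3303  0.0887]
```

View pics/wrist24.png

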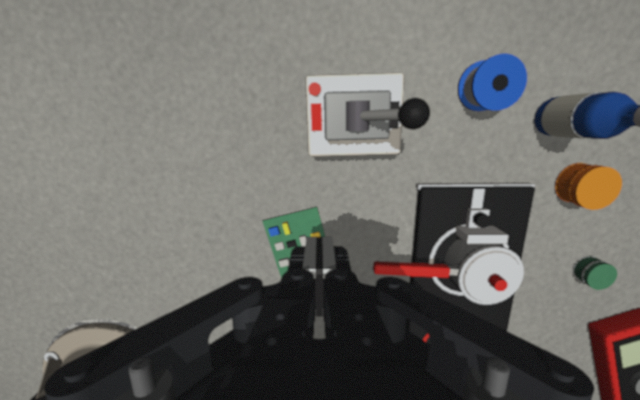

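View pics/scene24.png

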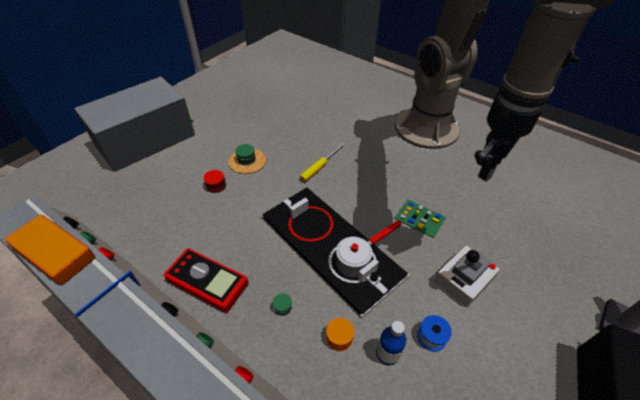

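View pics/side24.png

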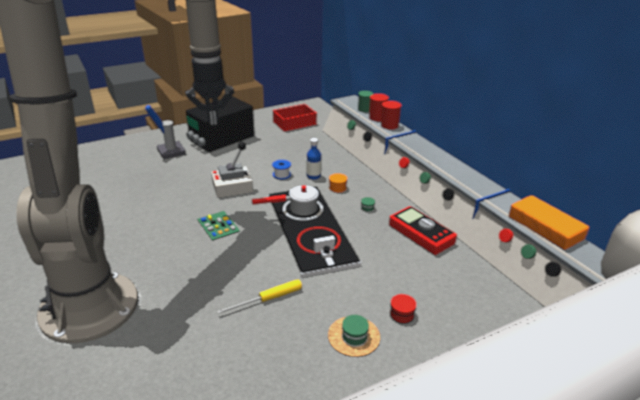

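The lever now leans to the black mark, with the ball at (414,113). The pot is in the white ring and the tin is on the mat. One check of the numbers, then I'll hand in.

Run:
```python
from m import *
b=ray('wrist24',414,113,.137);print(b,np.array([.9808,-.1951])@(b[:2]-[.4619,.3265]))
print(bot.state()['qvel'])
print(bot.job_done())
```

```text
[0.4996 0.3205 0.137 ] 0.03812777837593382
[-0.0031  0.0133 -0.0102 -0.0053  0.0047  0.0039  0.0011]
the job is handed in; nothing more can be done
None
```

The job is done in the order asked, and I handed it in at about 24 s of the 61 s allowed. No verdict was reported.

- **Flux tin:** it stands upright on the cork mat, about 2 mm from the mat's centre.
- **Pot:** I slid it on the plate by its lid knob, not its handle. The closing pads press down with about 6 N, which could have tipped the pot if I had gripped the handle. It is in the white ring, about 3 mm off the ring's centre.
- **Contact with the stop:** the first stall while sliding was ambiguous, because earlier friction stalls looked similar. I then nudged the pot low on its wall with the closed fingers, and it did not move at about 7 N, so it is touching the stop. One image estimate after release suggested a gap of up to 0.6 mm, which is within camera error.
- **Stop position:** it stayed within about 0.1 mm in the images through the slide and release. I did not measure it again after the nudge, which stayed below the 12 N that would shift it.
- **Switch:** I swung the lever until it was hard against its end, at 11 N. The ball measured 38 mm beyond the box's centre, which is fully off.
- **Everything else:** in the final pictures the other items look undisturbed, and the arm was clear of everything when I handed in.

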